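# Close the casting moulds on the vibrating plate

### The job

Get the casting moulds ready for the next pour. First lift the pouring can by its handle off the vibrating plate and stand it upright in the middle of the round cork mat; then stand every grey bottom half that is on the table flat on the plate, inside its rim, and close each with its own white top half, the only one whose notches take its keys so that it sits down flush and square (a top without its bottom is not needed). When all the moulds are closed, push the plate's lever right over to start it; leave the tape roll, marker and small white bottle where they are.

Things in the scene. Friction and masses are not known exactly. Their poses are not given: they have to be found in the camera images.
- plate_top (a point): Middle of the working surface of the vibrating plate, an aluminium slab 150 x 400 mm with a dark rubber top 30 mm above the table and a rim 5 mm thick that rises 6 mm above the rubber (usable surface 140 mm along x by 390 mm along y). Fixed; x and y along its short and long sides, z up. The start lever stands at its -y end.
- lever (a joint): Start lever of the vibrating plate, rad: 0 is off (leaning towards the plate's -x side, 0.5 rad from upright), 1.0 is on (leaning 0.5 rad to +x). Swings about a horizontal pivot 22 mm above the table, light (about 1 N at the ball) and stays where it is left.
- lever_tip (a point): Centre of the black ball (26 mm across) at the end of the start lever, 80 mm from its pivot (the pivot is at plate x = 0, y = -235 mm from the middle of the plate). The ball stands about 92 mm above the table at either end of its swing and 102 mm in mid-swing.
- mat: Round cork mat, 130 mm across and 6 mm thick, fixed on the table. Origin at the centre of its underside.
- mat_top (a point): Centre of the cork mat's upper face.
- can: Lidded steel pouring can, 76 mm across, 88 mm tall without its handle, empty, about 0.35 kg. Origin at the centre of its underside, z up. A little spout points along +x.
- can_handle (a point): Middle of the can's fixed arched handle, a round bar 8 mm thick that runs along the can's y over its top, level for 44 mm, 135 mm above the can's underside and 47 mm above the lid.
- tape_roll: Bystander: small clear roll of tape, 48 mm across, 18 mm tall, lying flat.
- marker: Bystander: marker pen lying on the table.
- glue: Bystander: small white bottle, 44 mm across, 110 mm tall.
- bottom_a_mid (a point): Bottom half of mould A: grey plastic block 64 x 44 x 30 mm, about 0.13 kg, with a dark cavity in its upper face and keys that rise 9 mm above that face, about 12.5 mm long and 12.5 to 14 mm wide, in the middle of each short end (x = +/-25.5, y = 0). Origin at the block's centre, 15 mm up; x along its length, y its width, z up. May be absent (None).
- top_a_mid (a point): Top half of mould A: white plastic block 64 x 44 x 30 mm, about 0.11 kg, with a dark pouring hole on top and notches right through its height, 14 mm long, in the middle of each short end (17 mm wide): they take the keys of bottom A with 1.5 mm to spare. Origin at the block's centre, 15 mm up; x along its length, y its width, z up.
- bottom_b_mid (a point): Bottom half of mould B: grey plastic block 64 x 44 x 30 mm, about 0.13 kg, with a dark cavity in its upper face and keys that rise 9 mm above that face, about 12.5 mm long and 12.5 to 14 mm wide, at two opposite corners, (+x, +y) and (-x, -y). Origin at the block's centre, 15 mm up; x along its length, y its width, z up. May be absent (None).
- top_b_mid (a point): Top half of mould B: white plastic block 64 x 44 x 30 mm, about 0.11 kg, with a dark pouring hole on top and notches right through its height, 14 mm long, at two opposite corners, (+x, +y) and (-x, -y): they take the keys of bottom B with 1.5 mm to spare. Origin at the block's centre, 15 mm up; x along its length, y its width, z up.
- bottom_c_mid (a point): Bottom half of mould C: grey plastic block 64 x 44 x 30 mm, about 0.13 kg, with a dark cavity in its upper face and keys that rise 9 mm above that face, about 12.5 mm long and 12.5 to 14 mm wide, at both corners of the +x end and one in the middle of the -x end. Origin at the block's centre, 15 mm up; x along its length, y its width, z up. May be absent (None).
- top_c_mid (a point): Top half of mould C: white plastic block 64 x 44 x 30 mm, about 0.11 kg, with a dark pouring hole on top and notches right through its height, 14 mm long, at both corners of the +x end and in the middle of the -x end: they take the keys of bottom C with 1.5 mm to spare. Origin at the block's centre, 15 mm up; x along its length, y its width, z up.
- bottom_d_mid (a point): Bottom half of mould D: grey plastic block 64 x 44 x 30 mm, about 0.13 kg, with a dark cavity in its upper face and keys that rise 9 mm above that face, about 12.5 mm long and 12.5 to 14 mm wide, at two opposite corners, (+x, -y) and (-x, +y), the mirror image of B. Origin at the block's centre, 15 mm up; x along its length, y its width, z up. May be absent (None).
- top_d_mid (a point): Top half of mould D: white plastic block 64 x 44 x 30 mm, about 0.11 kg, with a dark pouring hole on top and notches right through its height, 14 mm long, at two opposite corners, (+x, -y) and (-x, +y): they take the keys of bottom D with 1.5 mm to spare. Origin at the block's centre, 15 mm up; x along its length, y its width, z up.
- top_a: The same top half of mould A, origin at the centre of its underside. On its own bottom the two frames' axes agree and the top's origin is 30 mm above the bottom's; on any other it stands 9 mm proud. Goes on either way round.
- top_b: The same top half of mould B, origin at the centre of its underside. On its own bottom the two frames' axes agree and the top's origin is 30 mm above the bottom's; on any other it stands 9 mm proud. Goes on either way round.
- top_c: The same top half of mould C, origin at the centre of its underside. On its own bottom the two frames' axes agree and the top's origin is 30 mm above the bottom's; on any other it stands 9 mm proud. Goes on one way round only.
- top_d: The same top half of mould D, origin at the centre of its underside. On its own bottom the two frames' axes agree and the top's origin is 30 mm above the bottom's; on any other it stands 9 mm proud. Goes on either way round.
Mind the look-alikes: they are no part of the job. What is shaped like the part that bears bottom_c_mid but orange or pink is not meant.

How it is judged:
On the way, in this order (a step that is already met when the one before it is completed fails the run):
1. the can stands on the cork mat, let go (horizontal distance between can and mat_top below 0.03 m and z of can in the frame of mat_top between -0.005 and 0.005 m and angle between can's own z axis and vertical below 0.08 rad and linear speed of can below 0.02 m/s and contact force between can and the fingers below 0.1 N), for 0.2 s.
2. every bottom half is on the plate with its own top half seated on it (x of bottom_a_mid in the frame of plate_top between -0.055 and 0.055 m and y of bottom_a_mid in the frame of plate_top between -0.18 and 0.18 m and z of bottom_a_mid in the frame of plate_top between 0.011 and 0.019 m and angle between each of bottom_a_mid, bottom_b_mid, bottom_c_mid, bottom_d_mid's own z axis and vertical below 0.08 rad and z of top_a_mid in the frame of bottom_a_mid between 0.027 and 0.033 m and x of top_a_mid in the frame of bottom_a_mid between -0.004 and 0.004 m and y of top_a_mid in the frame of bottom_a_mid between -0.004 and 0.004 m and angle between the x axis of top_a_mid and the x axis of bottom_a_mid, either way round below 0.12 rad and angle between the z axis of top_a_mid and the z axis of bottom_a_mid, either way round below 0.08 rad and linear speed of each of top_a, top_b, top_c, top_d below 0.02 m/s and contact force between each of top_a, top_b, top_c, top_d and the fingers below 0.1 N and x of bottom_b_mid in the frame of plate_top between -0.055 and 0.055 m and y of bottom_b_mid in the frame of plate_top between -0.18 and 0.18 m and z of bottom_b_mid in the frame of plate_top between 0.011 and 0.019 m and z of top_b_mid in the frame of bottom_b_mid between 0.027 and 0.033 m and x of top_b_mid in the frame of bottom_b_mid between -0.004 and 0.004 m and y of top_b_mid in the frame of bottom_b_mid between -0.004 and 0.004 m and angle between the x axis of top_b_mid and the x axis of bottom_b_mid, either way round below 0.12 rad and angle between the z axis of top_b_mid and the z axis of bottom_b_mid, either way round below 0.08 rad and x of bottom_c_mid in the frame of plate_top between -0.055 and 0.055 m and y of bottom_c_mid in the frame of plate_top between -0.18 and 0.18 m and z of bottom_c_mid in the frame of plate_top between 0.011 and 0.019 m and z of top_c_mid in the frame of bottom_c_mid between 0.027 and 0.033 m and x of top_c_mid in the frame of bottom_c_mid between -0.004 and 0.004 m and y of top_c_mid in the frame of bottom_c_mid between -0.004 and 0.004 m and angle between the x axis of top_c_mid and the x axis of bottom_c_mid, either way round below 0.12 rad and angle between the z axis of top_c_mid and the z axis of bottom_c_mid, either way round below 0.08 rad and x of bottom_d_mid in the frame of plate_top between -0.055 and 0.055 m and y of bottom_d_mid in the frame of plate_top between -0.18 and 0.18 m and z of bottom_d_mid in the frame of plate_top between 0.011 and 0.019 m and z of top_d_mid in the frame of bottom_d_mid between 0.027 and 0.033 m and x of top_d_mid in the frame of bottom_d_mid between -0.004 and 0.004 m and y of top_d_mid in the frame of bottom_d_mid between -0.004 and 0.004 m and angle between the x axis of top_d_mid and the x axis of bottom_d_mid, either way round below 0.12 rad and angle between the z axis of top_d_mid and the z axis of bottom_d_mid, either way round below 0.08 rad), for 0.2 s.
3. the lever is thrown over to on (value of joint lever above 0.8 rad), for 0.2 s.
At the end, for the whole second after the job is handed in: The can stands upright on the cork mat, its middle within 30 mm of the mat's; every bottom half present stands flat on the plate inside the rim; its own top half is seated on it, flush within 3 mm in height, 4 mm sideways and 0.12 rad; the lever is at 0.8 rad or more; all at rest and let go (all of step 1 and all of step 2 and value of joint lever above 0.8 rad); the robot touches nothing.
It fails at once if a bystander (tape roll, marker, bottle) is pushed more than 40 mm from its place (distance of any of tape_roll, marker, glue from where it was at the start of the episode above 0.04 m).
Of bottom_a, bottom_b, bottom_c, bottom_d only 3 to 4 are there at a start; the rules pass over those that are not, and their reading is None.
At some moment in a run one of bottom_a, bottom_b, bottom_c, bottom_d, top_a, top_b, top_c, top_d may be knocked a few centimetres aside while the robot is not near it.
It also fails if it takes over 210 s, if anything falls off the work surface, if the arm or the gripper's body presses on something with over 40 N, if the wrist force passes 120 N, or if a joint passes its speed limit or range.

### The arm

A 7-joint arm with a two-finger parallel gripper is mounted at the origin on the work surface. World frame = base frame: x ahead of the robot, y to its left, z up, the work surface at z = 0. Lengths are in m, angles in rad, forces in N, time in s.
With the tool pointing down it reaches from about 0.425 to 0.975 m from the base axis. Payload 16.7 kg.
Tool frame: the origin (TCP) lies midway between the tips of the shut fingers; the grasp point (between the pads) lies behind it (r.tcp_to_grasp is the y of the grasp point in the tool frame, in m); y points along the fingers, x is the direction in which the jaws open and shut, and the axes are right-handed (so a half turn about y gives the same grasp; the last joint's range is limited). The gripper opens to 85 mm and grips with 20 to 120 N. Pads are 22 mm wide; open, the fingers measure 114 mm over their backs; the gripper's body (76 mm by 85 mm) begins 54 mm behind the grasp point. The pads swing forward as they close: fully open they stand 13 mm farther back than shut.
Start: joints at [1.101, 0.426, 0.074, 1.606, -0.034, 1.111, -0.067], TCP at [0.213, -0.641, 0.231] pointing down, gripper open.
Joint ranges: [-2.85, 2.85], [-0.5, 2.14], [-1.23, 1.37], [0.21, 2.46], [-1.02, 4.16], [0.16, 2.05], [-2.73, 2.73]. Speed limits (rad/s): [1.89, 1.89, 2.39, 2.39, 3.01, 3.01, 3.01].

### API

Orientations are given as a unit quaternion [x, y, z, w].
In Python, from workcell import sensors, viewer, r, finder gives the robot as it stands.
- The arm moves only by the tool move_arm, never from a script. Its argument "increments" is a list of rows, each a list of 2 entries, a list of its own where there are three numbers: the shift along the tool's x, y, z in cm, then the turn, a rotation vector about the tool's x, y, z in degrees. A call has 1 to 20 rows; each row shifts and turns the commanded pose from where the row before left it, along the tool's axes as they then stand; what a row does not reach is not made up. A row lasts 1/12 s, in which the tool goes at most 41.7 mm and 7.16 degrees, less where a joint would pass 70% of its speed; a pose out of reach is approached as far as the arm can. A call with a gripper value outside its range is refused whole. "fingers" is the finger opening in cm, from 0 to 8.54, set as the call begins (left out, the last holds). The fingers move at their own pace and stop on an object; "squeeze" is the grip in N (left out, the last holds). Time passes only in rows, so rows that do not move let the fingers close. It gives the time, the measured TCP pose, the force and the opening at its end, in the units of the state.
- sensors.get_obs(): the state, without advancing time (a new reading comes with each control period).
- viewer.grab_frame(name): name is "scene" or "top"; returns a dict with "color" (480x640x3 uint8, red, green, blue), "mtx" (3x3 intrinsics, pixels), "xyz" and "attitude" of the camera in the world. Camera axes: x right, y down, z forward; pixel columns grow to the right and rows downward; lengths in m; the calibration is good to about 2 mm. A picture is of the moment at which its call begins. There is no depth.
- r.job_done(): hands the job in, once; it reports no verdict.
Trained networks look in the newest picture that a camera, given by its name, has taken for a name from the list of things; names that differ only in an ending like _2 or _b are one class to them, and where a whole thing is asked for, a point or a joint stands for the part that bears it (a point fixed in the world has none). Each returns a list of dicts, best first, with "p" (0 to 1); they miss things now and then, are a little off and sometimes report something else, mostly with a low value. They report only what shows in the picture. A call takes as long as a camera call. They do not tell look-alikes from the thing itself.
- finder.boxes_of(camera, target): "box" ([left, top, width, height] in pixels, round what is visible of it).
- finder.outline_of(camera, target): "mask" (480x640 bool, what is visible of it) and "box" ([left, top, width, height] in pixels, round what is visible of it).
- finder.spot_point(camera, target): "uv" ([column, row] in pixels: a listed point, or the origin of a listed thing).
The state is a dict: "clock": time; "qpos": joint angles; "joint_vel": joint speeds; "joint_efforts": joint torques, N m; "tcp_pos": TCP position; "orientation": TCP orientation; "ft_force": force on the tool from outside, world axes, zero at the start; "ft_torque": the same for the moment, N m; "opening": finger opening in m.
Only numpy, scipy, OpenCV 4.12 (cv2) and the standard library are available. Lean on these libraries where they do the work, as an engineer would, in place of code of your own. Each camera call takes 0.05 s, during which the arm holds its last target.

## Working session

There is one attempt and no reset: what is moved stays moved. The work goes in short steps, Python scripts to look and compute and a tool call to move; the robot and the scene stay as the last step left them, time stands still between calls to the robot, and variables do not carry over. Pictures are saved under pics/ and viewed, and the job is handed in when it is done.

Besides the shell and the picture viewer there is one more tool, called after "Request:" by a JSON object that holds its "name" and its "arguments", one argument or row to a line. move_arm: Moves the arm, as the interface text tells. Its arguments: {"type":"object","properties":{"increments":{"type":"array"},"fingers":{"type":"number"},"squeeze":{"type":"number"}},"required":["increments"]}

```bash
ls -la; mkdir -p pics; python3 - <<'E'
from workcell import sensors, viewer, r, finder
import cv2
o=sensors.get_obs(); print(o); print(r.tcp_to_grasp)
for n in("scene","top"):
    f=viewer.grab_frame(n); print(n,f["mtx"],f["xyz"],f["attitude"])
    cv2.imwrite(f"pics/{n}0.png",f["color"][:,:,::-1])
E
```

```text
total 12
drwxr-xr-x  3 agent agent 4096 Dec  6 19:36 .
drwxr-xr-x 23 root  root  4096 Dec  6 19:36 ..
drwxr-xr-x  2 agent agent 4096 Dec  6 19:36 pics
{'clock': 0.0, 'qpos': array([ 1.10046061,  0.42673353,  0.07384876,  1.60661206, -0.03409887,
        1.11079329, -0.06710401]), 'joint_vel': array([ 7.55001612e-05,  1.05228289e-03, -2.53926096e-03, -1.42831126e-03,
       -6.63032100e-04, -1.02751896e-03, -3.16178808e-04]), 'joint_efforts': array([ 2.02959578e-03, -9.49802542e+01,  3.76170650e+00, -4.63515902e+01,
        1.94058294e-02,  9.84612561e-03, -1.07239234e-04]), 'tcp_pos': array([ 0.21271219, -0.64017743,  0.23060728]), 'orientation': array([-0.57320057,  0.41411216, -0.41333672,  0.57367672]), 'ft_force': array([ 1.3014052 , -0.4461994 ,  0.13633906]), 'ft_torque': array([-0.00169366, -0.012974  ,  0.01165083]), 'opening': 0.08535601777307052}
-0.0187
scene [[479.72940992   0.         319.34293505]
 [  0.         479.72940992 231.76919802]
 [  0.           0.           1.        ]] [ 1.1264374  -0.00967509  0.80753967] [ 0.67075789  0.64090382 -0.2632418  -0.26463164]
top [[621.77756447   0.         319.85824709]
 [  0.         621.77756447 223.72144722]
 [  0.           0.           1.        ]] [ 0.17724906 -0.00736325  1.53697241] [ 0.71964484 -0.68523825  0.07546382 -0.08285569]
```

View pics/scene0.png

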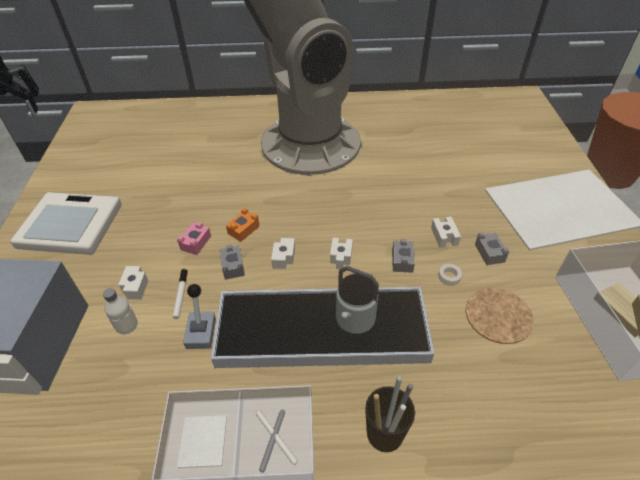

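View pics/top0.png

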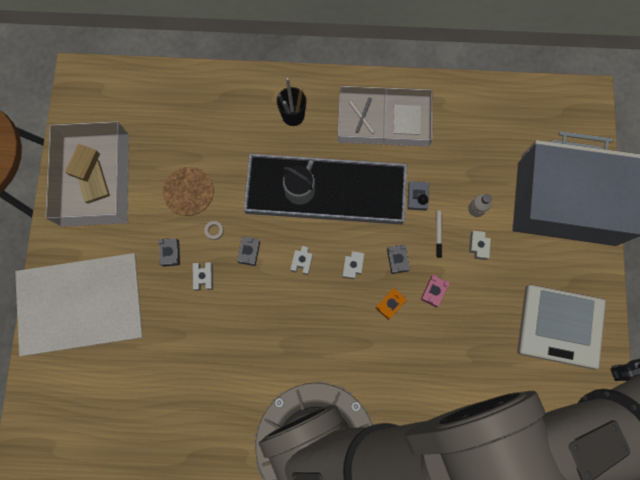

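```bash
cat > h.py <<'E'
import numpy as np, cv2
from scipy.spatial.transform import Rotation as R
from workcell import sensors, viewer, r, finder
def frames():
    return {n:viewer.grab_frame(n) for n in("scene","top")}
def proj(f,P):
    P=np.atleast_2d(P); c=(P-f["xyz"])@R.from_quat(f["attitude"]).as_matrix()
    q=c@np.array(f["mtx"]).T
    return q[:,:2]/q[:,2:]
def unproj(f,uv,z):
    d=R.from_quat(f["attitude"]).as_matrix()@np.linalg.inv(f["mtx"])@np.array([uv[0],uv[1],1.])
    C=np.array(f["xyz"]); return C+d*(z-C[2])/d[2]
def crop(f,x0,y0,w,h,s,name):
    c=f["color"][y0:y0+h,x0:x0+w]; c=cv2.resize(c,None,fx=s,fy=s,interpolation=cv2.INTER_CUBIC)
    cv2.imwrite("pics/"+name,c[:,:,::-1])
def tri(fs,uvs):
    A=[];b=[]
    for n,uv in uvs.items():
        f=fs[n];d=R.from_quat(f["attitude"]).as_matrix()@np.linalg.inv(f["mtx"])@np.array([uv[0],uv[1],1.]);d/=np.linalg.norm(d)
        M=np.eye(3)-np.outer(d,d);A.append(M);b.append(M@f["xyz"])
    return np.linalg.solve(sum(A),sum(b))
E
python3 - <<'E'
from h import *
fs=frames()
crop(fs["top"],150,225,200,75,4,"t1.png")
crop(fs["top"],320,225,200,100,4,"t2.png")
crop(fs["scene"],110,200,200,110,4,"s1.png")
crop(fs["scene"],320,200,200,110,4,"s2.png")
for t in("can","can_handle","mat","mat_top","plate_top","lever_tip","tape_roll","marker","glue","bottom_a_mid","bottom_b_mid","bottom_c_mid","bottom_d_mid","top_a_mid","top_b_mid","top_c_mid","top_d_mid"):
    for n in fs:
        print(t,n,[(np.round(d["uv"]).tolist(),round(d["p"],2)) for d in finder.spot_point(n,t)][:7])
E
```

```text
can scene [([356.0, 317.0], 0.69)]
can top [([297.0, 193.0], 0.78), ([351.0, 266.0], 0.29)]
can_handle scene [([356.0, 272.0], 0.87)]
can_handle top [([294.0, 173.0], 0.65), ([189.0, 190.0], 0.41)]
mat scene [([498.0, 312.0], 0.79)]
mat top [([188.0, 191.0], 0.94), ([478.0, 209.0], 0.46)]
mat_top scene [([500.0, 316.0], 0.81)]
mat_top top [([187.0, 192.0], 0.73)]
plate_top scene [([324.0, 323.0], 0.87)]
plate_top top [([325.0, 186.0], 0.83), ([247.0, 251.0], 0.53)]
lever_tip scene [([192.0, 289.0], 0.52)]
lever_tip top [([300.0, 191.0], 0.69), ([213.0, 233.0], 0.63), ([424.0, 200.0], 0.59)]
tape_roll scene [([452.0, 276.0], 0.64), ([354.0, 315.0], 0.23), ([283.0, 256.0], 0.23)]
tape_roll top [([214.0, 233.0], 0.64), ([190.0, 193.0], 0.56)]
marker scene [([180.0, 298.0], 0.66)]
marker top [([436.0, 228.0], 0.74)]
glue scene [([282.0, 259.0], 0.74), ([127.0, 324.0], 0.63), ([501.0, 314.0], 0.24)]
glue top [([477.0, 212.0], 0.62)]
bottom_a_mid scene [([399.0, 256.0], 0.9)]
bottom_a_mid top [([250.0, 251.0], 0.8), ([478.0, 244.0], 0.57)]
bottom_b_mid scene [([487.0, 251.0], 0.66)]
bottom_b_mid top [([171.0, 250.0], 0.92)]
bottom_c_mid scene [([233.0, 262.0], 0.84), ([241.0, 223.0], 0.71), ([320.0, 321.0], 0.58), ([193.0, 239.0], 0.57)]
bottom_c_mid top [([395.0, 259.0], 0.94), ([434.0, 291.0], 0.75), ([393.0, 302.0], 0.57)]
bottom_d_mid scene []
bottom_d_mid top []
top_a_mid scene [([444.0, 231.0], 0.71), ([500.0, 312.0], 0.2)]
top_a_mid top [([204.0, 278.0], 0.86)]
top_b_mid scene [([285.0, 255.0], 0.82)]
top_b_mid top [([354.0, 264.0], 0.94)]
top_c_mid scene [([342.0, 257.0], 0.72)]
top_c_mid top [([303.0, 260.0], 0.82)]
top_d_mid scene [([137.0, 283.0], 0.74)]
top_d_mid top []
```

View pics/t1.png

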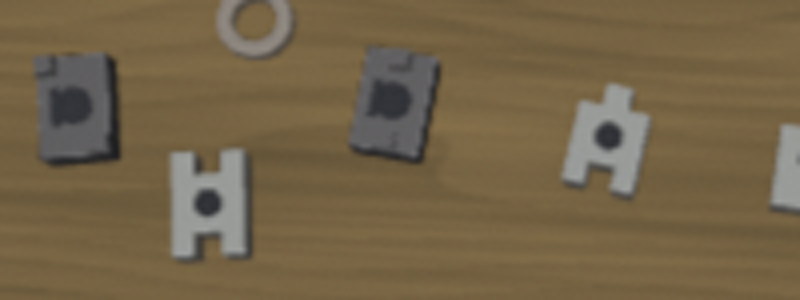

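View pics/t2.png

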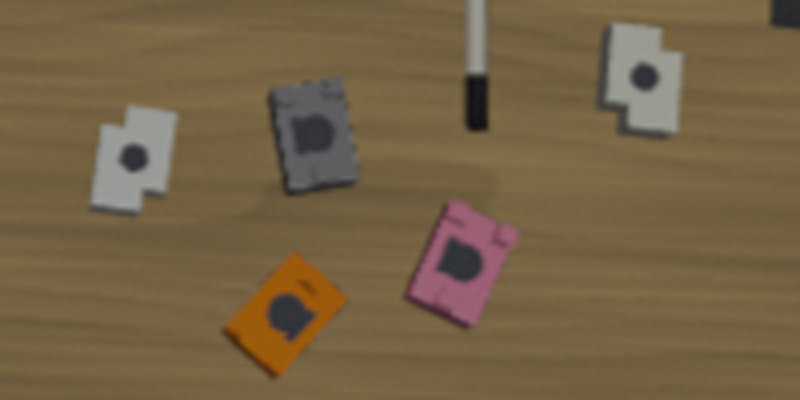

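View pics/s1.png

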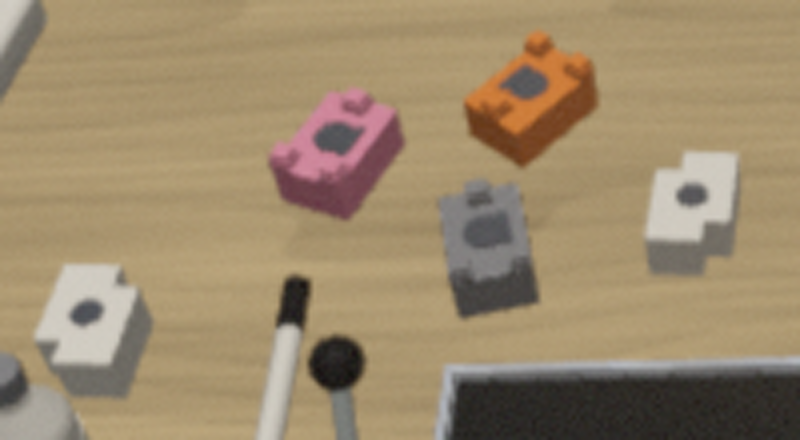

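View pics/s2.png

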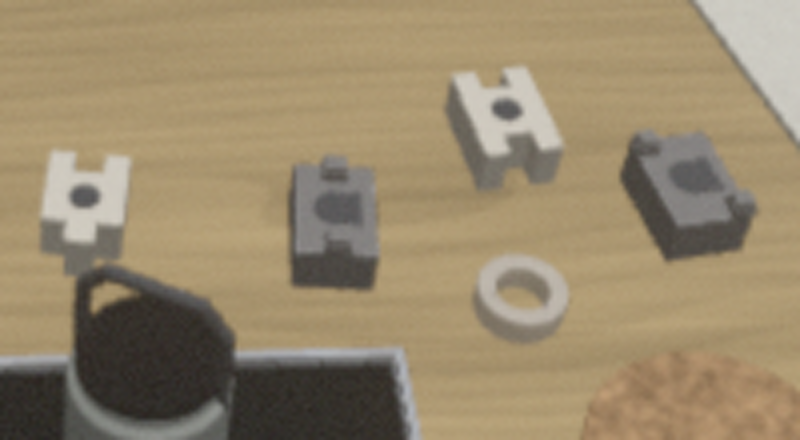

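```bash
cat >> h.py <<'E'
from scipy.optimize import minimize
from scipy import ndimage
def boxpts(x0,x1,y0,y1,z0,z1):
    return np.array([[x,y,z] for x in(x0,x1) for y in(y0,y1) for z in(z0,z1)])/1000.
K={'a':[(1,0),(-1,0)],'b':[(1,1),(-1,-1)],'c':[(1,1),(1,-1),(-1,0)],'d':[(1,-1),(-1,1)]}
def model(kind):
    """kind e.g. 'bottom_a': list of convex boxes; origin at underside centre"""
    p,m=kind.split('_')
    if p=='bottom':
        B=[boxpts(-32,32,-22,22,0,30)]
        for sx,sy in K[m]:
            cy=sy*15.4
            B.append(boxpts(sx*25.5-6.2,sx*25.5+6.2,cy-6.5,cy+6.5,30,39))
        return B
    B=[boxpts(-18,18,-22,22,0,30)]
    for sx in(1,-1):
        ks=[k[1] for k in K[m] if k[0]==sx]
        x0,x1=sorted((sx*18,sx*32))
        if ks==[0]: iv=[(-22,-8.5),(8.5,22)]
        elif len(ks)==2: iv=[(-6.5,6.5)]
        elif ks==[1]: iv=[(-22,6.5)]
        else: iv=[(-6.5,22)]
        B+=[boxpts(x0,x1,a,b,0,30) for a,b in iv]
    return B
def render(f,boxes,pose,z,win,s=4):
    x,y,t=pose; u0,v0,w,h=win
    im=np.zeros((h*s,w*s),np.uint8); c,sn=np.cos(t),np.sin(t)
    M=np.array([[c,-sn,0],[sn,c,0],[0,0,1]])
    for b in boxes:
        P=proj(f,b@M.T+[x,y,z])
        q=((P-[u0,v0]+0.5)*s-0.5)
        hull=cv2.convexHull(np.round(q*16).astype(np.int32))
        cv2.fillConvexPoly(im,hull,255,shift=4)
    return cv2.resize(im,(w,h),interpolation=cv2.INTER_AREA)/255.
def seg(f,win,mode,ctr):
    u0,v0,w,h=win
    c=f["color"][v0:v0+h,u0:u0+w].astype(float)
    mx=c.max(2);mn=c.min(2);sat=(mx-mn)/(mx+1)
    if mode=='wood': m=sat<0.22      # grey/white on wood
    else: m=(mx>52)                  # on black rubber
    lab,n=ndimage.label(m)
    if n==0: return m.astype(float)
    # component nearest centre w/ size
    best=max(range(1,n+1),key=lambda i:(lab==i).sum()/(1+0.02*np.min(np.hypot(*(np.argwhere(lab==i)-[ctr[1]-v0,ctr[0]-u0]).T))**2))
    m=ndimage.binary_fill_holes(lab==best)
    return m.astype(float)
def fit(fs,kind,x,y,t,z=0.,mode='wood',dbg=None,cams=("scene","top")):
    B=model(kind); data=[]
    for n in cams:
        f=fs[n]; uv=proj(f,[x,y,z+.015])[0]; hw=36
        win=(int(uv[0])-hw,int(uv[1])-hw,2*hw,2*hw)
        S=seg(f,win,mode,uv); data.append((n,win,S))
    def cost(p):
        return sum(np.abs(render(fs[n],B,(x+p[0]/100,y+p[1]/100,t+p[2]/5),z,w)-S).sum()/S.sum() for n,w,S in data)
    best=None
    for dt in(-0.5,0,0.5):
        o=minimize(cost,[0,0,dt],method='Nelder-Mead',options=dict(initial_simplex=[[0,0,dt],[1,0,dt],[0,1,dt],[.3,.3,dt+.7]],xatol=.002,fatol=1e-4))
        if best is None or o.fun<best.fun: best=o
    p=best.x; pose=(x+p[0]/100,y+p[1]/100,t+p[2]/5)
    if dbg:
        ims=[]
        for n,w,S in data:
            c=fs[n]["color"][w[1]:w[1]+w[3],w[0]:w[0]+w[2]][:,:,::-1].copy()
            c=cv2.resize(c,None,fx=5,fy=5,interpolation=cv2.INTER_CUBIC)
            for im,col in((render(fs[n],B,pose,z,w),(0,0,255)),(S,(0,255,0))):
                k=cv2.resize((im*255).astype(np.uint8),None,fx=5,fy=5)
                cs,_=cv2.findContours((k>127).astype(np.uint8),cv2.RETR_EXTERNAL,cv2.CHAIN_APPROX_NONE); cv2.drawContours(c,cs,-1,col,1)
            ims.append(c)
        cv2.imwrite("pics/"+dbg,np.hstack(ims))
    return np.array(pose),best.fun
E
python3 - <<'E'
from h import *
fs=frames()
G={'bottom_a':(248,251,-.15),'bottom_b':(170,251,0.05),'bottom_c':(398,259,.1),'top_a':(202,276,0),'top_b':(353,265,-.15),'top_c':(302,260,-.15),'top_d':(481,244,0)}
for k,(u,v,t) in G.items():
    p=unproj(fs['top'],(u,v),.03)
    for cams in(("scene","top"),("top",),("scene",)):
        q,c=fit(fs,k,p[0],p[1],t,dbg=k+"0.png" if len(cams)==2 else None,cams=cams); print(k,cams,q.round(4),round(c,3))
P=lambda n,t:finder.spot_point(n,t)[0]["uv"]
for t in("can_handle","mat_top","plate_top","can"):
    print(t,tri(fs,{n:P(n,t) for n in fs}).round(4))
print('tip',tri(fs,{"scene":(195,291),"top":(423,200)}))
print(R.from_quat(sensors.get_obs()["orientation"]).as_matrix().round(4))
E
cd pics; python3 -c "
import cv2,numpy as np
l=[cv2.resize(cv2.imread(k+'0.png'),(400,200)) for k in ('bottom_a','bottom_b','bottom_c','top_a','top_b','top_c')]
cv2.imwrite('fits0.png',np.vstack([np.hstack(l[i:i+2]) for i in (0,2,4)]))"
```

```text
bottom_a ('scene', 'top') [ 0.4468  0.19   -0.1463] 0.228
bottom_a ('top',) [ 0.4467  0.1918 -0.1243] 0.087
bottom_a ('scene',) [ 0.448   0.1884 -0.1432] 0.087
bottom_b ('scene', 'top') [0.4345 0.3872 0.1405] 0.25
bottom_b ('top',) [0.4342 0.3892 0.1616] 0.1
bottom_b ('scene',) [0.436  0.3846 0.0918] 0.105
bottom_c ('scene', 'top') [ 0.445  -0.1826  0.2154] 0.24
bottom_c ('top',) [ 0.4446 -0.1802  0.2126] 0.092
bottom_c ('scene',) [ 0.445  -0.1837  0.2179] 0.084
top_a ('scene', 'top') [0.3783 0.2993 0.0896] 0.209
top_a ('top',) [0.3783 0.3    0.0938] 0.058
top_a ('scene',) [0.3792 0.2969 0.0921] 0.049
top_b ('scene', 'top') [ 0.4247 -0.071  -0.0995] 0.224
top_b ('top',) [ 0.4242 -0.0691 -0.0799] 0.065
top_b ('scene',) [ 0.4247 -0.0732 -0.0971] 0.045
top_c ('scene', 'top') [ 0.4318  0.0569 -0.1718] 0.701
top_c ('top',) [ 0.4319  0.0574 -0.1772] 0.069
top_c ('scene',) [ 0.4332  0.0535 -0.1751] 0.547
top_d ('scene', 'top') [ 0.49   -0.3845 -0.0564] 0.188
top_d ('top',) [ 0.4898 -0.3825 -0.0912] 0.062
top_d ('scene',) [ 0.4898 -0.3861 -0.07  ] 0.043
can_handle [0.6093 0.0708 0.1734]
mat_top [ 0.5956  0.3666 -0.0008]
plate_top [0.5866 0.0741 0.1829]
can [0.6003 0.0763 0.0128]
tip [ 0.57772093 -0.22932435  0.08940643]
[[ 3.152e-01  0.000e+00  9.490e-01]
 [-9.490e-01  1.000e-04  3.152e-01]
 [-1.000e-04 -1.000e+00  0.000e+00]]
```

View pics/fits0.png

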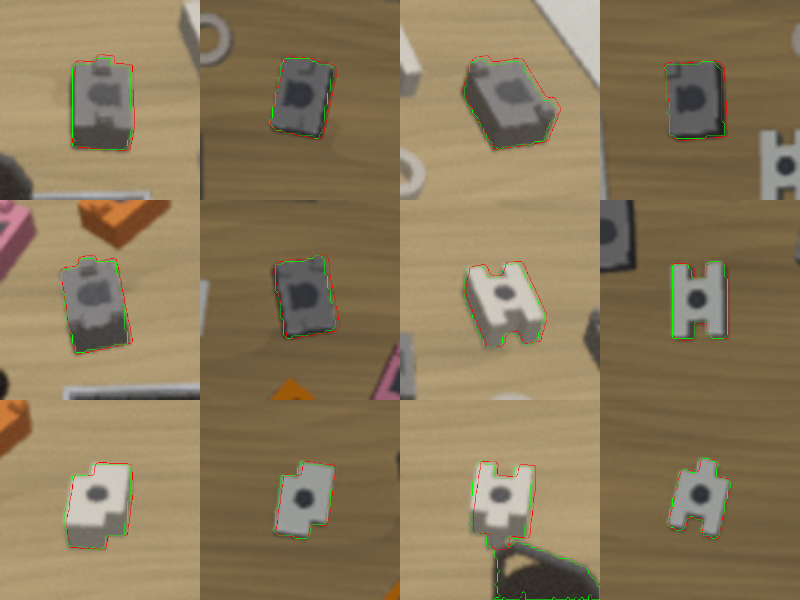

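```bash
python3 - <<'E'
from h import *
fs=frames()
crop(fs["top"],236,140,200,95,4,"t3.png")
crop(fs["scene"],300,240,150,110,5,"s3.png")
E
```

```text
(no output)
```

View pics/t3.png

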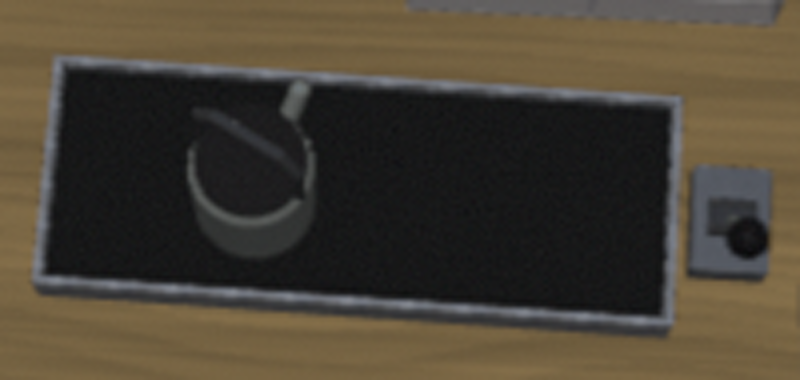

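View pics/s3.png

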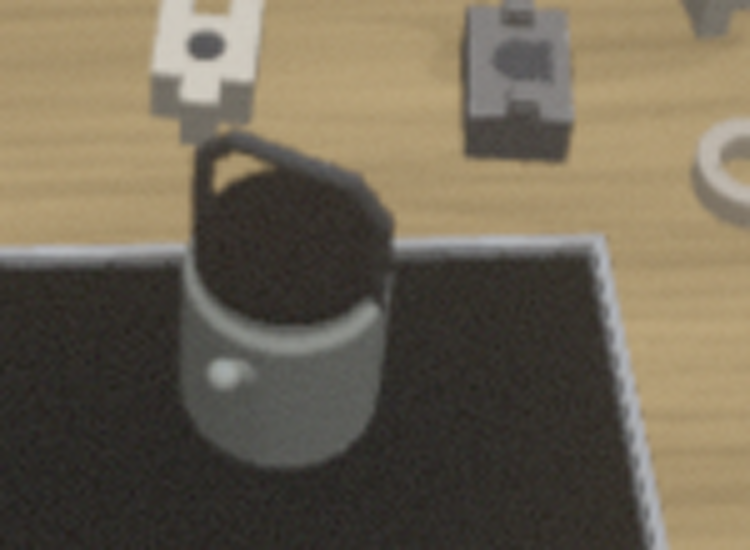

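```bash
python3 - <<'E'
from h import *
fs=frames()
c=[unproj(fs["top"],u,.036)[:2] for u in((249.75,154.5),(406.5,164.25),(403.5,220),(245,210))]
print(np.round(c,4),np.mean(c,0)); e=(c[0]-c[1]+c[3]-c[2])/2; print("y-axis",e,np.linalg.norm(e),"yaw",np.arctan2(e[1],e[0])-np.pi/2)
a=unproj(fs["scene"],(347,267),.165);b=unproj(fs["scene"],(371.4,275.6),.165);print(a,b,(a+b)/2,np.linalg.norm(a-b))
a=unproj(fs["top"],(287.3,168),.165);b=unproj(fs["top"],(307,179),.165);print(a,b,(a+b)/2,np.linalg.norm(a-b))
for n in fs:
    m=finder.outline_of(n,"mat")[0]["mask"]; (x,y),_,_=cv2.fitEllipse(max(cv2.findContours(m.astype(np.uint8),0,1)[0],key=len)); print("mat",n,unproj(fs[n],(x,y),.006))
E
```

```text
[[ 0.691   0.204 ]
 [ 0.684  -0.1943]
 [ 0.5388 -0.1895]
 [ 0.5453  0.2049]] [0.61477302 0.00628078]
y-axis [0.00672442 0.39636703] 0.39642406655517587 yaw -0.016963517227860825
[0.59682994 0.05047255 0.165     ] [0.61788498 0.09044054 0.165     ] [0.60735746 0.07045655 0.165     ] 0.04517470924831993
[0.61821241 0.09662289 0.165     ] [0.59392189 0.04970241 0.165     ] [0.60606715 0.07316265 0.165     ] 0.052835228946947636
mat scene [0.60428083 0.35507875 0.006     ]
mat top [0.5962464  0.36026954 0.006     ]
```

```bash
cat > plan.py <<'E'
from h import *
def plan(x,y,z,yawdeg,turn=None,mod180=True):
    """turn first, then shifts in turned tool axes. yawdeg: world angle of tool x"""
    o=sensors.get_obs(); M=R.from_quat(o["orientation"]).as_matrix(); p=o["tcp_pos"]
    a=np.degrees(np.arctan2(M[1,0],M[0,0])); d=(yawdeg-a+180)%360-180
    if mod180: d=(d+90)%180-90
    if turn is not None: d=turn
    tilt=np.degrees(np.arccos(np.clip(-M[2,1],-1,1)))
    b=np.radians(a+d); dx,dy=x-p[0],y-p[1]
    print(f"t={o['clock']:.2f} at {p.round(4)} yaw {a:.2f} tilt {tilt:.2f} q7 {o['qpos'][6]:.2f} open {o['opening']*100:.2f} | turn about tool y {-d:.2f} deg, then cm: X {100*(dx*np.cos(b)+dy*np.sin(b)):.2f}  Y(down) {100*(p[2]-z):.2f}  Z {100*(-dx*np.sin(b)+dy*np.cos(b)):.2f}")
E
python3 -c "
from plan import *
plan(.6067,.0718,.23,-27.6)"
```

```text
t=2.70 at [ 0.2128 -0.6405  0.2313] yaw -71.62 tilt 0.00 q7 -0.07 open 8.54 | turn about tool y -44.02 deg, then cm: X 1.90  Y(down) 0.13  Z 81.38
```

Request:
{"name": "move_arm", "arguments": {
  "increments": [
    [[0,0,0],[0,-6.3,0]],
    [[0,0,0],[0,-6.3,0]],
    [[0,0,0],[0,-6.3,0]],
    [[0,0,0],[0,-6.3,0]],
    [[0,0,0],[0,-6.3,0]],
    [[0,0,0],[0,-6.3,0]],
    [[0,0,0],[0,-6.2,0]],
    [[0.1,0,3.4],[0,0,0]],
    [[0.1,0,3.4],[0,0,0]],
    [[0.1,0,3.4],[0,0,0]],
    [[0.1,0,3.4],[0,0,0]],
    [[0.1,0,3.4],[0,0,0]],
    [[0.1,0,3.4],[0,0,0]],
    [[0.1,0,3.4],[0,0,0]],
    [[0.1,0,3.4],[0,0,0]],
    [[0.1,0,3.4],[0,0,0]],
    [[0.1,0,3.4],[0,0,0]],
    [[0.1,0,3.4],[0,0,0]],
    [[0.1,0,3.4],[0,0,0]],
    [[0.1,0,3.4],[0,0,0]]
  ],
  "fingers": 5
}}

```text
clock: 4.37
tcp_pos: [0.4298, -0.2535, 0.2316]
orientation: [0.687, -0.169, 0.169, -0.687]
ft_force: [0.5, -1.1, 0.1]
opening: 0.0499
```

Request:
{"name": "move_arm", "arguments": {
  "increments": [
    [[0.1,0,3.4],[0,0,0]],
    [[0.1,0,3.4],[0,0,0]],
    [[0.1,0,3.4],[0,0,0]],
    [[0.1,0,3.4],[0,0,0]],
    [[0.1,0,3.4],[0,0,0]],
    [[0,0,3.4],[0,0,0]],
    [[0,0,3.4],[0,0,0]],
    [[0,0,3.4],[0,0,0]],
    [[0,0,3.4],[0,0,0]],
    [[0,0,3.4],[0,0,0]],
    [[0,0,3.2],[0,0,0]],
    [[0,0,0],[0,0,0]],
    [[0,0,0],[0,0,0]]
  ]
}}

```text
clock: 5.45
tcp_pos: [0.6064, 0.0745, 0.231]
orientation: [-0.687, 0.168, -0.168, 0.687]
ft_force: [-0.4, -0.1, 0.0]
opening: 0.0493
```

```bash
python3 -c "
from plan import *
plan(.6067,.0718,.147,-27.6)
fs=frames();crop(fs['scene'],270,140,200,200,3,'s4.png')"
```

```text
t=5.45 at [0.6064 0.0745 0.231 ] yaw -27.45 tilt 0.06 q7 -0.88 open 4.93 | turn about tool y 0.15 deg, then cm: X 0.15  Y(down) 8.40  Z -0.22
```

View pics/s4.png

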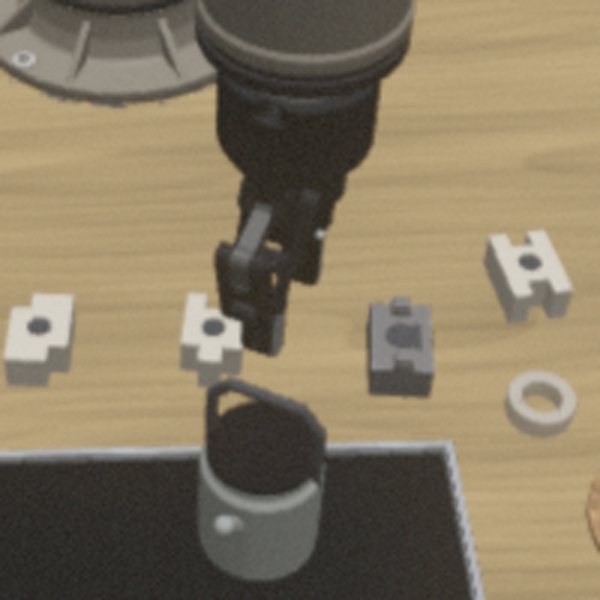

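Request:
{"name": "move_arm", "arguments": {
  "increments": [
    [[0.1,2.1,-0.2],[0,0,0]],
    [[0,2.1,0],[0,0,0]],
    [[0,2.1,0],[0,0,0]],
    [[0,2.1,0],[0,0,0]],
    [[0,0,0],[0,0,0]]
  ]
}}

```text
clock: 5.97
tcp_pos: [0.604, 0.068, 0.1439]
orientation: [0.687, -0.171, 0.168, -0.686]
ft_force: [-0.8, -0.2, -0.6]
opening: 0.0498
```

Request:
{"name": "move_arm", "arguments": {
  "increments": [
    [[0,0,0],[0,0,0]],
    [[0,0,0],[0,0,0]],
    [[0,0,0],[0,0,0]],
    [[0,0,0],[0,0,0]],
    [[0,0,0],[0,0,0]],
    [[0,0,0],[0,0,0]],
    [[0,0,0],[0,0,0]],
    [[0,0,0],[0,0,0]]
  ],
  "fingers": 0,
  "squeeze": 60
}}

```text
clock: 6.63
tcp_pos: [0.6073, 0.0702, 0.1488]
orientation: [-0.686, 0.168, -0.17, 0.687]
ft_force: [2.4, -1.7, 7.6]
opening: 0.0057
```

Request:
{"name": "move_arm", "arguments": {
  "increments": [
    [[0,-1,0],[0,0,0]],
    [[0,-1,0],[0,0,0]],
    [[0,-1.5,0],[0,0,0]],
    [[0,-1.5,0],[0,0,0]],
    [[0,0,0],[0,0,0]]
  ]
}}

```text
clock: 7.05
tcp_pos: [0.6074, 0.0705, 0.201]
orientation: [-0.686, 0.167, -0.17, 0.687]
ft_force: [0.8, 0.4, -3.4]
opening: 0.0057
```

```bash
python3 -c "
from plan import *
plan(.598,.359,.197,-27.6)
print(sensors.get_obs()['ft_force'])
fs=frames();crop(fs['scene'],270,140,300,240,2.5,'s5.png')"
```

```text
t=7.05 at [0.6074 0.0705 0.201 ] yaw -27.62 tilt 0.24 q7 -0.89 open 0.57 | turn about tool y -0.02 deg, then cm: X -14.20  Y(down) 0.40  Z 25.13
[ 0.82851377  0.39349416 -3.36118369]
```

View pics/s5.png

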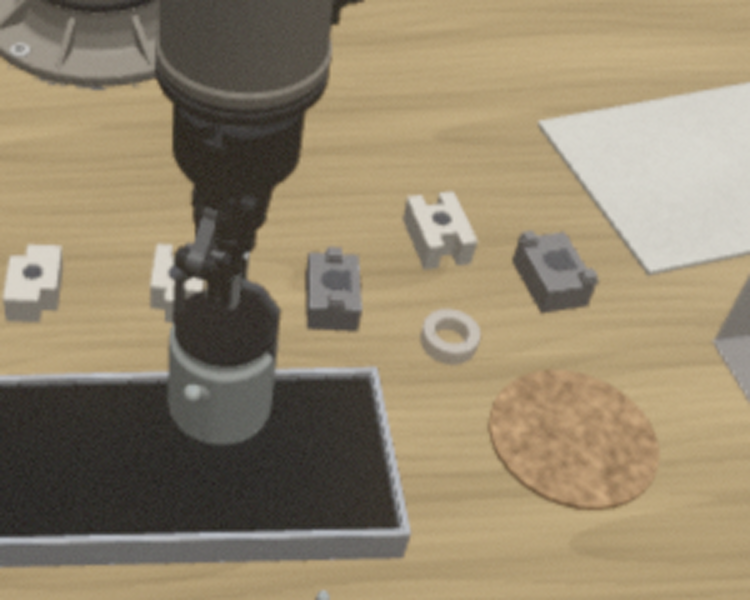

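Request:
{"name": "move_arm", "arguments": {
  "increments": [
    [[-0.7,0,1.2],[0,0,0]],
    [[-1.35,0,2.4],[0,0,0]],
    [[-1.35,0,2.4],[0,0,0]],
    [[-1.35,0,2.4],[0,0,0]],
    [[-1.35,0,2.4],[0,0,0]],
    [[-1.35,0,2.4],[0,0,0]],
    [[-1.35,0,2.4],[0,0,0]],
    [[-1.35,0,2.4],[0,0,0]],
    [[-1.35,0,2.4],[0,0,0]],
    [[-1.35,0,2.4],[0,0,0]],
    [[-1.35,0,2.3],[0,0,0]],
    [[0,0,0],[0,0,0]],
    [[0,1.5,0],[0,0,0]],
    [[0,1.5,0],[0,0,0]],
    [[0,1.5,0],[0,0,0]],
    [[0,1.5,0],[0,0,0]],
    [[0,0.7,0],[0,0,0]],
    [[0,0,0],[0,0,0]],
    [[0,0,0],[0,0,0]]
  ]
}}

```text
clock: 8.73
tcp_pos: [0.5967, 0.358, 0.1299]
orientation: [0.687, -0.169, 0.169, -0.686]
ft_force: [0.4, 0.2, -2.1]
opening: 0.0055
```

```bash
python3 -c "
from plan import *
plan(.598,.359,.1248,-27.6)
print(sensors.get_obs()['ft_force'])
fs=frames();crop(fs['scene'],370,140,270,240,2.5,'s6.png')"
```

```text
t=8.73 at [0.5967 0.358  0.1299] yaw -27.65 tilt 0.05 q7 -1.38 open 0.55 | turn about tool y -0.05 deg, then cm: X 0.07  Y(down) 0.51  Z 0.15
[ 0.42864904  0.23249114 -2.11696752]
```

View pics/s6.png

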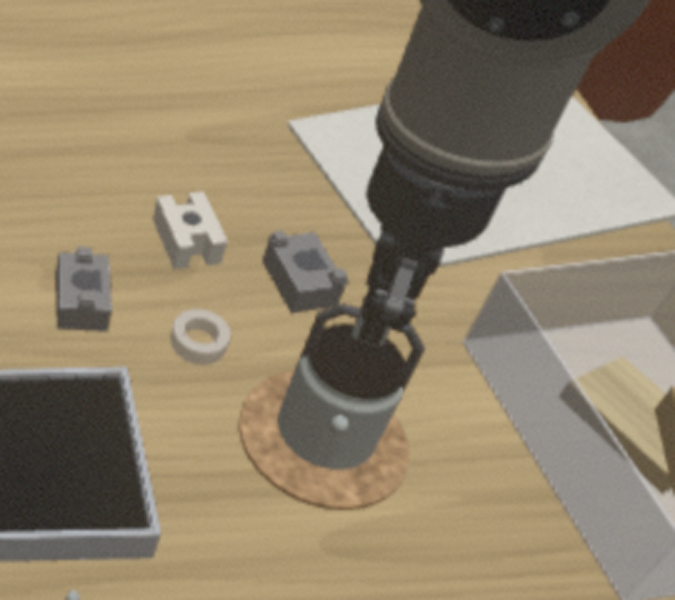

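Request:
{"name": "move_arm", "arguments": {
  "increments": [
    [[0,0.2,0],[0,0,0]],
    [[0,0.2,0],[0,0,0]],
    [[0,0.1,0],[0,0,0]],
    [[0,0,0],[0,0,0]],
    [[0,0,0],[0,0,0]]
  ]
}}

```text
clock: 9.25
tcp_pos: [0.5967, 0.3583, 0.1254]
orientation: [-0.687, 0.169, -0.169, 0.687]
ft_force: [-0.1, 0.1, -3.4]
opening: 0.0058
```

Still hanging; lower a little more.

Request:
{"name": "move_arm", "arguments": {
  "increments": [
    [[0,0.1,0],[0,0,0]],
    [[0,0.1,0],[0,0,0]],
    [[0,0,0],[0,0,0]],
    [[0,0,0],[0,0,0]]
  ]
}}

```text
clock: 9.58
tcp_pos: [0.598, 0.3584, 0.125]
orientation: [-0.686, 0.168, -0.17, 0.687]
ft_force: [0.8, -3.7, 11.2]
opening: 0.0054
```

Request:
{"name": "move_arm", "arguments": {
  "increments": [
    [[0,0,0],[0,0,0]],
    [[0,0,0],[0,0,0]],
    [[0,0,0],[0,0,0]],
    [[0,0,0],[0,0,0]],
    [[0,-1,0],[0,0,0]],
    [[0,-2,0],[0,0,0]],
    [[0,-3,0],[0,0,0]],
    [[0,-3,0],[0,0,0]],
    [[0,0,0],[0,0,0]]
  ],
  "fingers": 5
}}

```text
clock: 10.33
tcp_pos: [0.5984, 0.3602, 0.2204]
orientation: [-0.685, 0.167, -0.171, 0.689]
ft_force: [0.7, 0.3, 0.6]
opening: 0.0501
```

```bash
python3 -c "
from plan import *
fs=frames();crop(fs['scene'],370,140,270,240,2.5,'s7.png')
q,c=fit(fs,'bottom_b',.4345,.387,.14,cams=('scene',));print(q,c)
plan(.4345,.387,.1,90+8)"
```

```text
[0.43565183 0.38503679 0.07040639] 0.10369135508454393
t=10.43 at [0.5972 0.3588 0.2154] yaw -27.62 tilt 0.17 q7 -1.34 open 5.03 | turn about tool y 54.38 deg, then cm: X -5.05  Y(down) 11.54  Z -15.72
```

View pics/s7.png

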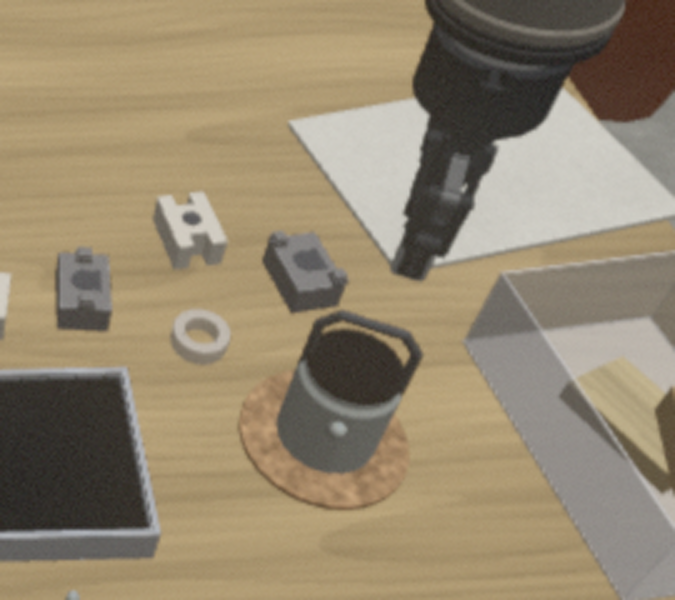

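Request:
{"name": "move_arm", "arguments": {
  "increments": [
    [[0,0,0],[0,-7,0]],
    [[0,0,0],[0,-7,0]],
    [[0,0,0],[0,-7,0]],
    [[0,0,0],[0,-7,0]],
    [[0,0,0],[0,-7,0]],
    [[0,0,0],[0,-7,0]],
    [[0,0,0],[0,-7,0]],
    [[0,0,0],[0,-7,0]],
    [[0,0,0],[0,-7,0]],
    [[0,0,0],[0,-7,0]],
    [[0,0,0],[0,-7,0]],
    [[0,0,0],[0,-7,0]],
    [[0,0,0],[0,-7,0]],
    [[0,0,0],[0,-7,0]],
    [[0,0,0],[0,-7,0]],
    [[0,0,0],[0,-7,0]],
    [[0,0,0],[0,-7,0]],
    [[0,0,0],[0,-5,0]],
    [[0,0,0],[0,0,0]]
  ],
  "fingers": 8.5
}}

```text
clock: 12.02
tcp_pos: [0.5964, 0.3579, 0.2122]
orientation: [-0.47, -0.528, 0.529, 0.471]
ft_force: [0.3, -0.2, -0.3]
opening: 0.0852
```

```bash
python3 -c "
from plan import *
fs=frames()
for c in (('scene',),('top',),('scene','top')): print(fit(fs,'bottom_b',.4345,.387,.12,cams=c))
crop(fs['top'],120,200,120,100,6,'t8.png')
plan(.435,.387,.06,97)"
```

```text
(array([0.43574132, 0.38490042, 0.08989956]), np.float64(0.10377642308605811))
(array([0.43458611, 0.38923553, 0.16006053]), np.float64(0.10161104289913309))
(array([0.43460625, 0.38717312, 0.14952424]), np.float64(0.24657034130509603))
t=12.12 at [0.5965 0.3581 0.2126] yaw 96.18 tilt 0.07 q7 0.62 open 8.47 | turn about tool y -0.82 deg, then cm: X 4.84  Y(down) 15.26  Z 15.67
```

View pics/t8.png

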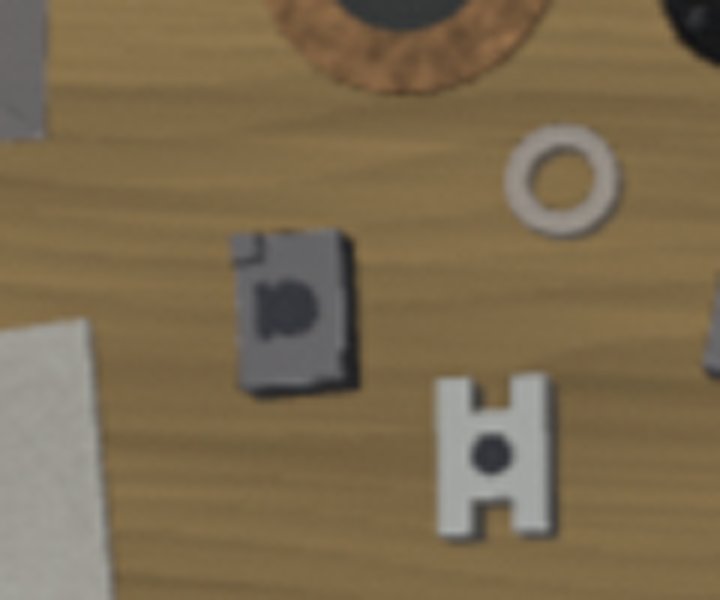

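Request:
{"name": "move_arm", "arguments": {
  "increments": [
    [[0.8,0,2.6],[0,-0.8,0]],
    [[0.8,0,2.6],[0,0,0]],
    [[0.8,0,2.6],[0,0,0]],
    [[0.8,1,2.6],[0,0,0]],
    [[0.8,2.5,2.6],[0,0,0]],
    [[0.8,3,2.7],[0,0,0]],
    [[0,3,0],[0,0,0]],
    [[0,3,0],[0,0,0]],
    [[0,2,0],[0,0,0]],
    [[0,1,0],[0,0,0]],
    [[0,0,0],[0,0,0]]
  ]
}}

```text
clock: 13.03
tcp_pos: [0.4342, 0.386, 0.0566]
orientation: [-0.468, -0.529, 0.531, 0.468]
ft_force: [-0.4, -0.8, 0.1]
opening: 0.085
```

```bash
python3 -c "
from plan import *
fs=frames();crop(fs['scene'],420,170,140,120,5,'s9.png')
plan(.435,.387,.001,97)"
```

```text
t=13.13 at [0.4351 0.3872 0.0591] yaw 97.11 tilt 0.03 q7 0.28 open 8.47 | turn about tool y 0.11 deg, then cm: X -0.02  Y(down) 5.81  Z 0.01
```

View pics/s9.png

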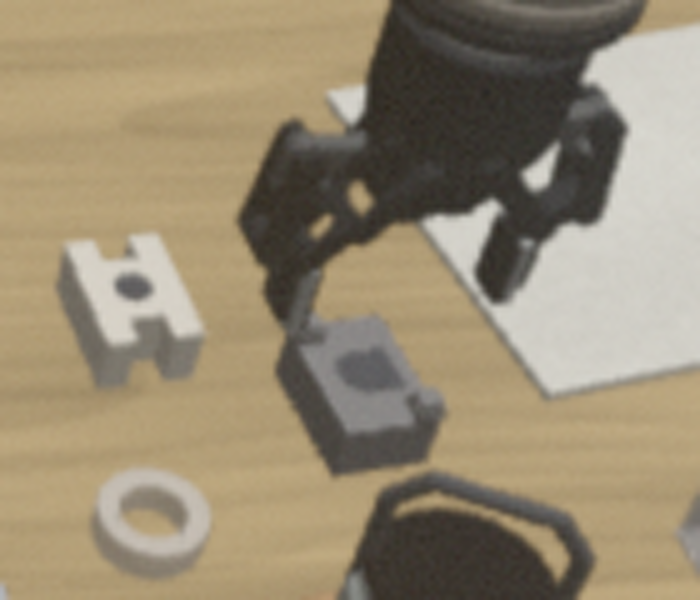

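Request:
{"name": "move_arm", "arguments": {
  "increments": [
    [[0,2,0],[0,0,0]],
    [[0,2,0],[0,0,0]],
    [[0,1.2,0],[0,0,0]],
    [[0,0.6,0],[0,0,0]],
    [[0,0,0],[0,0,0]],
    [[0,0,0],[0,0,0]]
  ]
}}

```text
clock: 13.63
tcp_pos: [0.4352, 0.3872, 0.0012]
orientation: [0.468, 0.531, -0.53, -0.468]
ft_force: [0.7, -0.3, -0.3]
opening: 0.0853
```

Request:
{"name": "move_arm", "arguments": {
  "increments": [
    [[0,0,0],[0,0,0]],
    [[0,0,0],[0,0,0]],
    [[0,0,0],[0,0,0]],
    [[0,0,0],[0,0,0]],
    [[0,0,0],[0,0,0]],
    [[0,0,0],[0,0,0]]
  ],
  "fingers": 3.5,
  "squeeze": 40
}}

```text
clock: 14.13
tcp_pos: [0.4353, 0.3869, 0.001]
orientation: [0.468, 0.531, -0.53, -0.468]
ft_force: [-0.9, -1.6, 6.8]
opening: 0.0432
```

```bash
python3 -c "
from plan import *
plan(.617,.120,.12,89)"
```

```text
t=14.13 at [0.4353 0.3869 0.001 ] yaw 97.17 tilt 0.05 q7 0.21 open 4.32 | turn about tool y 8.17 deg, then cm: X -26.37  Y(down) -11.90  Z -18.63
```

Request:
{"name": "move_arm", "arguments": {
  "increments": [
    [[0,-1,0],[0,0,0]],
    [[0,-2,0],[0,0,0]],
    [[0,-3,0],[0,2,0]],
    [[0,-3,0],[0,3,0]],
    [[0,-3,0],[0,3.2,0]],
    [[-2.6,0,-1.9],[0,0,0]],
    [[-2.6,0,-1.9],[0,0,0]],
    [[-2.6,0,-1.9],[0,0,0]],
    [[-2.6,0,-1.9],[0,0,0]],
    [[-2.6,0,-1.9],[0,0,0]],
    [[-2.6,0,-1.9],[0,0,0]],
    [[-2.6,0,-1.9],[0,0,0]],
    [[-2.6,0,-1.9],[0,0,0]],
    [[-2.6,0,-1.9],[0,0,0]],
    [[-3.0,0,-1.5],[0,0,0]],
    [[0,0,0],[0,0,0]],
    [[0,0,0],[0,0,0]]
  ]
}}

```text
clock: 15.55
tcp_pos: [0.6169, 0.1171, 0.1206]
orientation: [-0.505, -0.494, 0.495, 0.505]
ft_force: [-0.8, 0.5, -2.0]
opening: 0.0432
```

```bash
python3 -c "
from plan import *
plan(.617,.120,.031,89)
print(sensors.get_obs()['ft_force'])
fs=frames();crop(fs['scene'],300,180,160,160,4,'s10.png')"
```

```text
t=15.55 at [0.6169 0.1171 0.1206] yaw 88.76 tilt 0.02 q7 0.77 open 4.32 | turn about tool y -0.24 deg, then cm: X 0.29  Y(down) 8.96  Z -0.01
[-0.77282056  0.48453761 -1.98174536]
```

View pics/s10.png

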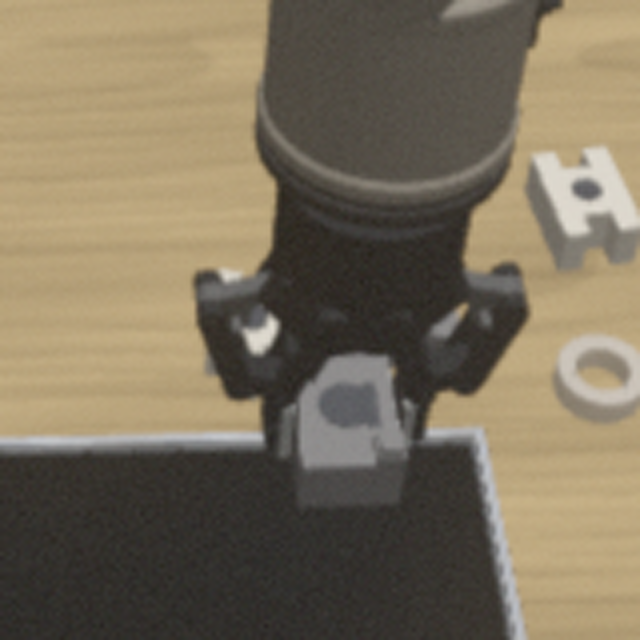

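Request:
{"name": "move_arm", "arguments": {
  "increments": [
    [[0.3,2.5,0],[0,-0.2,0]],
    [[0,2.5,0],[0,0,0]],
    [[0,2.5,0],[0,0,0]],
    [[0,0.9,0],[0,0,0]],
    [[0,0.2,0],[0,0,0]],
    [[0,0.1,0],[0,0,0]],
    [[0,0.1,0],[0,0,0]],
    [[0,0.1,0],[0,0,0]],
    [[0,0,0],[0,0,0]]
  ]
}}

```text
clock: 16.4
tcp_pos: [0.6168, 0.1226, 0.0323]
orientation: [0.504, 0.497, -0.496, -0.503]
ft_force: [-0.4, 0.3, -1.3]
opening: 0.0432
```

Request:
{"name": "move_arm", "arguments": {
  "increments": [
    [[0,0.1,0],[0,0,0]],
    [[0,0.1,0],[0,0,0]],
    [[0,0,0],[0,0,0]],
    [[0,0,0],[0,0,0]]
  ]
}}

```text
clock: 16.73
tcp_pos: [0.6168, 0.1225, 0.031]
orientation: [0.504, 0.497, -0.496, -0.503]
ft_force: [-7.6, -4.4, 19.7]
opening: 0.0432
```

Request:
{"name": "move_arm", "arguments": {
  "increments": [
    [[0,0,0],[0,0,0]],
    [[0,0,0],[0,0,0]],
    [[0,0,0],[0,0,0]],
    [[0,-2,0],[0,0,0]],
    [[0,-3,0],[0,0,0]],
    [[0,-3,0],[0,0,0]],
    [[0,-2,0],[0,0,0]],
    [[0,0,0],[0,0,0]]
  ],
  "fingers": 6.5
}}

```text
clock: 17.4
tcp_pos: [0.6181, 0.1234, 0.1336]
orientation: [0.505, 0.498, -0.495, -0.503]
ft_force: [1.1, 0.3, -0.1]
opening: 0.0648
```

```bash
python3 -c "
from plan import *
fs=frames()
for c in (('scene',),): print(fit(fs,'bottom_b',.6168,.1225,-.017,z=.03,mode='black',cams=c,dbg='f11.png'))
for c in (('scene',),('top',),('scene','top')): print(fit(fs,'bottom_a',.447,.190,-.14,cams=c))
plan(.447,.1905,.06,90-8)"
```

```text
(array([0.63362865, 0.14476162, 0.7130754 ]), np.float64(0.7135523481150897))
(array([0.44036906, 0.21354879, 0.63095998]), np.float64(0.79760872297637))
(array([ 0.44680411,  0.19188456, -0.12374524]), np.float64(0.08190588235294118))
(array([ 0.44681033,  0.19191204, -0.12481107]), np.float64(0.915036861069214))
t=17.50 at [0.6167 0.1223 0.1299] yaw 89.16 tilt 0.08 q7 0.78 open 6.53 | turn about tool y 7.16 deg, then cm: X 4.39  Y(down) 6.99  Z 17.75
```

View pics/f11.png

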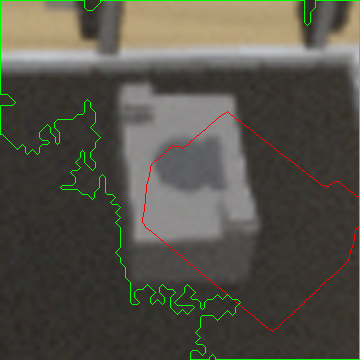

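```bash
python3 -c "
from plan import *
fs=frames()
print(unproj(fs['top'],(213.5,230.5),.015))
print(unproj(fs['scene'],(451,273),.015))"
```

```text
[0.49378419 0.28279815 0.015     ]
[0.50075433 0.28168769 0.015     ]
```

Request:
{"name": "move_arm", "arguments": {
  "increments": [
    [[0,0,0],[0,3.6,0]],
    [[0,0,0],[0,3.6,0]],
    [[0.7,0,2.9],[0,0,0]],
    [[0.7,0,2.9],[0,0,0]],
    [[0.7,0,2.9],[0,0,0]],
    [[0.7,0,3.0],[0,0,0]],
    [[0.8,0,3.0],[0,0,0]],
    [[0.8,1,3.0],[0,0,0]],
    [[0,2.5,0],[0,0,0]],
    [[0,2.5,0],[0,0,0]],
    [[0,1.0,0],[0,0,0]],
    [[0,0,0],[0,0,0]],
    [[0,0,0],[0,0,0]]
  ],
  "fingers": 7
}}

```text
clock: 18.68
tcp_pos: [0.4469, 0.191, 0.0592]
orientation: [-0.533, -0.464, 0.464, 0.534]
ft_force: [-0.4, 0.7, 1.2]
opening: 0.0701
```

```bash
python3 -c "
from plan import *
fs=frames();crop(fs['scene'],320,170,160,120,5,'s12.png')
plan(.447,.1905,.001,82)"
```

```text
t=18.78 at [0.4477 0.1911 0.0602] yaw 81.97 tilt 0.05 q7 0.34 open 7.00 | turn about tool y -0.03 deg, then cm: X -0.07  Y(down) 5.92  Z 0.06
```

View pics/s12.png

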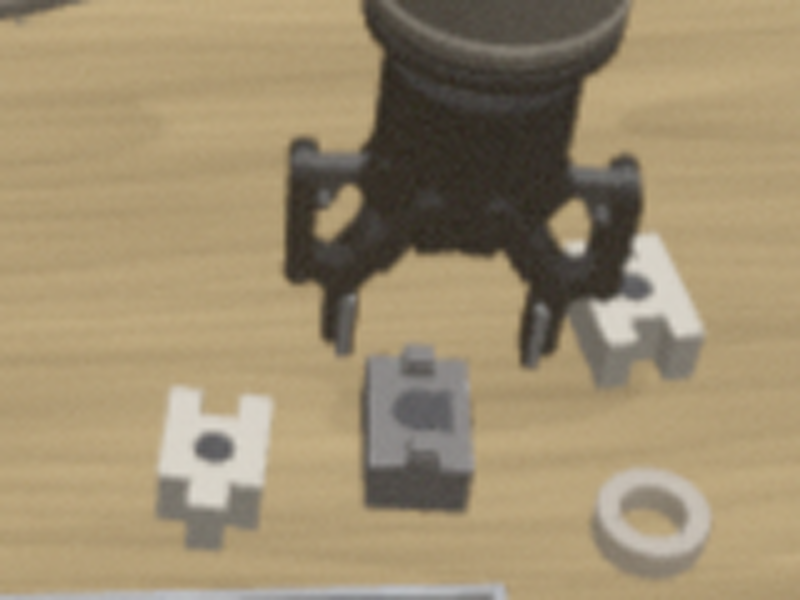

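Request:
{"name": "move_arm", "arguments": {
  "increments": [
    [[0,2,0],[0,0,0]],
    [[0,2,0],[0,0,0]],
    [[0,1.2,0],[0,0,0]],
    [[0,0.7,0],[0,0,0]],
    [[0,0,0],[0,0,0]],
    [[0,0,0],[0,0,0]]
  ]
}}

```text
clock: 19.28
tcp_pos: [0.4476, 0.191, 0.0011]
orientation: [0.534, 0.464, -0.464, -0.534]
ft_force: [-0.7, -0.4, -0.4]
opening: 0.0703
```

Request:
{"name": "move_arm", "arguments": {
  "increments": [
    [[0,0,0],[0,0,0]],
    [[0,0,0],[0,0,0]],
    [[0,0,0],[0,0,0]],
    [[0,0,0],[0,0,0]],
    [[0,0,0],[0,0,0]],
    [[0,0,0],[0,0,0]]
  ],
  "fingers": 3.5
}}

```text
clock: 19.78
tcp_pos: [0.4477, 0.1908, 0.0013]
orientation: [0.534, 0.464, -0.463, -0.533]
ft_force: [-1.2, -2.0, 10.3]
opening: 0.0436
```

```bash
python3 -c "
from plan import *
plan(.617,.005,.12,89)"
```

```text
t=19.78 at [0.4477 0.1908 0.0013] yaw 81.96 tilt 0.08 q7 0.23 open 4.36 | turn about tool y -7.04 deg, then cm: X -18.28  Y(down) -11.87  Z -17.25
```

Request:
{"name": "move_arm", "arguments": {
  "increments": [
    [[0,-1,0],[0,0,0]],
    [[0,-2,0],[0,0,0]],
    [[0,-3,0],[0,-2,0]],
    [[0,-3,0],[0,-3,0]],
    [[0,-3,0],[0,-2,0]],
    [[-2.3,0,-2.2],[0,0,0]],
    [[-2.3,0,-2.2],[0,0,0]],
    [[-2.3,0,-2.2],[0,0,0]],
    [[-2.3,0,-2.2],[0,0,0]],
    [[-2.3,0,-2.2],[0,0,0]],
    [[-2.3,0,-2.2],[0,0,0]],
    [[-2.3,0,-2.2],[0,0,0]],
    [[-2.2,0,-1.9],[0,0,0]],
    [[0,2.5,0],[0,0,0]],
    [[0,2.5,0],[0,0,0]],
    [[0,2.5,0],[0,0,0]],
    [[0,0.9,0],[0,0,0]],
    [[0,0,0],[0,0,0]],
    [[0,0,0],[0,0,0]]
  ]
}}

```text
clock: 21.37
tcp_pos: [0.6171, 0.005, 0.0374]
orientation: [-0.504, -0.496, 0.495, 0.504]
ft_force: [0.1, -1.2, -0.7]
opening: 0.0434
```

```bash
python3 -c "
from plan import *
plan(.617,.005,.0312,89)
print(sensors.get_obs()['ft_force'])"
```

```text
t=21.37 at [0.6171 0.005  0.0374] yaw 89.00 tilt 0.03 q7 0.88 open 4.34 | turn about tool y 0.00 deg, then cm: X 0.00  Y(down) 0.62  Z 0.01
[ 0.08587373 -1.21821747 -0.67126588]
```

Request:
{"name": "move_arm", "arguments": {
  "increments": [
    [[0,0.2,0],[0,0,0]],
    [[0,0.2,0],[0,0,0]],
    [[0,0.1,0],[0,0,0]],
    [[0,0.1,0],[0,0,0]],
    [[0,0,0],[0,0,0]],
    [[0,0,0],[0,0,0]]
  ]
}}

```text
clock: 21.87
tcp_pos: [0.6173, 0.0045, 0.0314]
orientation: [0.505, 0.496, -0.495, -0.504]
ft_force: [-3.3, -1.8, 9.5]
opening: 0.0433
```

Request:
{"name": "move_arm", "arguments": {
  "increments": [
    [[0,0,0],[0,0,0]],
    [[0,0,0],[0,0,0]],
    [[0,0,0],[0,0,0]],
    [[0,-2,0],[0,0,0]],
    [[0,-3,0],[0,0,0]],
    [[0,-3,0],[0,0,0]],
    [[0,-2,0],[0,0,0]],
    [[0,0,0],[0,0,0]]
  ],
  "fingers": 6.5
}}

```text
clock: 22.53
tcp_pos: [0.6188, 0.0053, 0.1346]
orientation: [0.506, 0.497, -0.494, -0.503]
ft_force: [1.4, 0.3, 0.7]
opening: 0.0648
```

```bash
python3 -c "
from plan import *
fs=frames()
for c in (('scene',),('top',),('scene','top')): print(fit(fs,'bottom_c',.445,-.182,.215,cams=c))
crop(fs['scene'],190,180,270,180,2.9,'s13.png')
plan(.445,-.182,.06,90+12.3)"
```

```text
(array([ 0.44487824, -0.18376943,  0.21403656]), np.float64(0.07874338502951883))
(array([ 0.47170813, -0.23414391,  0.24333914]), np.float64(0.812640522875817))
(array([ 0.44550816, -0.1836144 ,  0.21627254]), np.float64(0.8977084498281892))
t=22.63 at [0.6172 0.0045 0.1309] yaw 88.96 tilt 0.08 q7 0.96 open 6.49 | turn about tool y -13.34 deg, then cm: X -14.55  Y(down) 7.09  Z 20.80
```

View pics/s13.png

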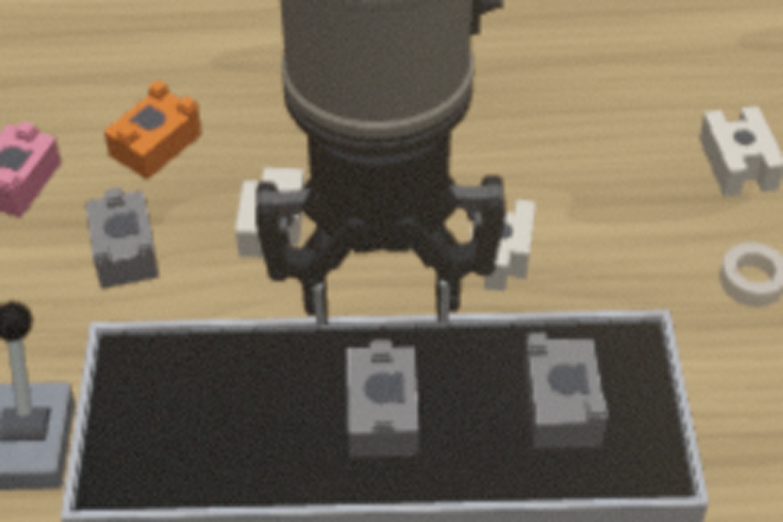

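Request:
{"name": "move_arm", "arguments": {
  "increments": [
    [[0,0,0],[0,-6.7,0]],
    [[0,0,0],[0,-6.7,0]],
    [[-1.8,0,2.6],[0,0,0]],
    [[-1.8,0,2.6],[0,0,0]],
    [[-1.8,0,2.6],[0,0,0]],
    [[-1.8,0,2.6],[0,0,0]],
    [[-1.8,0,2.6],[0,0,0]],
    [[-1.8,0,2.6],[0,0,0]],
    [[-1.8,0,2.6],[0,0,0]],
    [[-1.9,1,2.6],[0,0,0]],
    [[0,2.5,0],[0,0,0]],
    [[0,2.5,0],[0,0,0]],
    [[0,1.0,0],[0,0,0]],
    [[0,0,0],[0,0,0]],
    [[0,0,0],[0,0,0]]
  ],
  "fingers": 7
}}

```text
clock: 23.88
tcp_pos: [0.4449, -0.1805, 0.0603]
orientation: [0.442, 0.552, -0.551, -0.443]
ft_force: [0.8, 0.1, 1.2]
opening: 0.0699
```

```bash
python3 -c "
from plan import *
fs=frames();crop(fs['scene'],160,170,160,120,5,'s14.png')
plan(.445,-.182,.001,102.3)"
```

```text
t=23.98 at [ 0.4457 -0.181   0.0612] yaw 102.45 tilt 0.06 q7 1.44 open 6.97 | turn about tool y 0.15 deg, then cm: X -0.08  Y(down) 6.02  Z 0.09
```

View pics/s14.png

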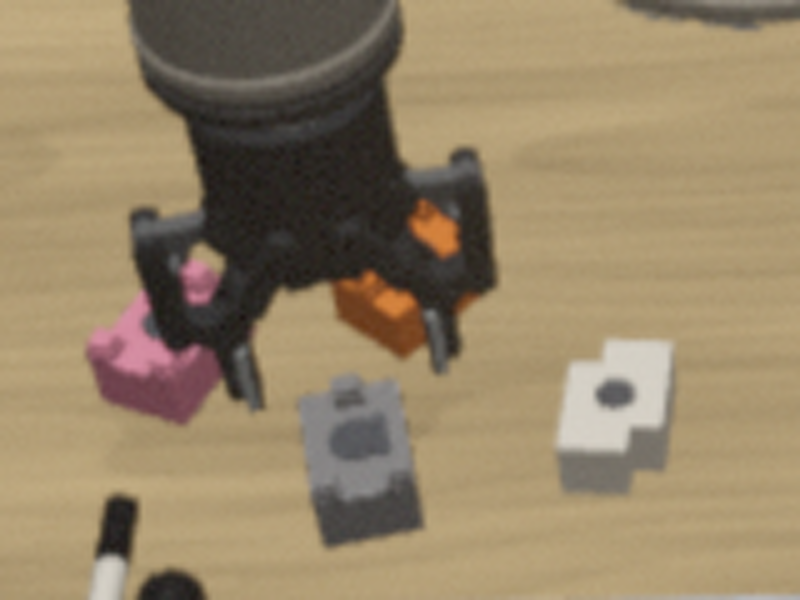

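Request:
{"name": "move_arm", "arguments": {
  "increments": [
    [[0,2,0.1],[0,0,0]],
    [[0,2,0],[0,0,0]],
    [[0,1.2,0],[0,0,0]],
    [[0,0.8,0],[0,0,0]],
    [[0,0,0],[0,0,0]],
    [[0,0,0],[0,0,0]]
  ]
}}

```text
clock: 24.48
tcp_pos: [0.4443, -0.1816, 0.001]
orientation: [0.443, 0.551, -0.551, -0.443]
ft_force: [-0.6, 0.6, 0.4]
opening: 0.07
```

Request:
{"name": "move_arm", "arguments": {
  "increments": [
    [[0,0,0],[0,0,0]],
    [[0,0,0],[0,0,0]],
    [[0,0,0],[0,0,0]],
    [[0,0,0],[0,0,0]],
    [[0,0,0],[0,0,0]],
    [[0,0,0],[0,0,0]]
  ],
  "fingers": 3.5
}}

```text
clock: 24.98
tcp_pos: [0.4443, -0.182, 0.0013]
orientation: [0.444, 0.551, -0.551, -0.443]
ft_force: [-1.9, 1.0, 10.2]
opening: 0.0432
```

```bash
python3 -c "
from plan import *
plan(.617,-.11,.12,89)"
```

```text
t=24.98 at [ 0.4443 -0.182   0.0013] yaw 102.37 tilt 0.08 q7 1.33 open 4.32 | turn about tool y 13.37 deg, then cm: X 7.50  Y(down) -11.87  Z -17.14
```

Request:
{"name": "move_arm", "arguments": {
  "increments": [
    [[0,-1,0],[0,0,0]],
    [[0,-2,0],[0,0,0]],
    [[0,-3,0],[0,4.4,0]],
    [[0,-3,0],[0,4.5,0]],
    [[0,-3,0],[0,4.5,0]],
    [[1.2,0,-2.5],[0,0,0]],
    [[1.1,0,-2.5],[0,0,0]],
    [[1.1,0,-2.5],[0,0,0]],
    [[1.1,0,-2.5],[0,0,0]],
    [[1.0,0,-2.5],[0,0,0]],
    [[1.0,0,-2.5],[0,0,0]],
    [[1.0,0,-2.1],[0,0,0]],
    [[0,2.5,0],[0,0,0]],
    [[0,2.5,0],[0,0,0]],
    [[0,2.5,0],[0,0,0]],
    [[0,0.9,0],[0,0,0]],
    [[0,0,0],[0,0,0]],
    [[0,0,0],[0,0,0]]
  ]
}}

```text
clock: 26.48
tcp_pos: [0.6164, -0.1097, 0.0374]
orientation: [-0.504, -0.496, 0.495, 0.505]
ft_force: [-0.6, 0.5, -0.6]
opening: 0.0433
```

```bash
python3 -c "
from plan import *
plan(.617,-.11,.0313,89)
print(sensors.get_obs()['ft_force'])"
```

```text
t=26.48 at [ 0.6164 -0.1097  0.0374] yaw 88.98 tilt 0.03 q7 1.07 open 4.33 | turn about tool y -0.02 deg, then cm: X -0.03  Y(down) 0.61  Z -0.06
[-0.62467484  0.49846001 -0.60472606]
```

Request:
{"name": "move_arm", "arguments": {
  "increments": [
    [[0,0.2,0],[0,0,0]],
    [[0,0.2,0],[0,0,0]],
    [[0,0.1,0],[0,0,0]],
    [[0,0.1,0],[0,0,0]],
    [[0,0,0],[0,0,0]],
    [[0,0,0],[0,0,0]]
  ]
}}

```text
clock: 26.98
tcp_pos: [0.6165, -0.1101, 0.0313]
orientation: [0.505, 0.495, -0.495, -0.504]
ft_force: [-3.3, -0.8, 10.3]
opening: 0.0432
```

Request:
{"name": "move_arm", "arguments": {
  "increments": [
    [[0,0,0],[0,0,0]],
    [[0,0,0],[0,0,0]],
    [[0,0,0],[0,0,0]],
    [[0,-2,0],[0,0,0]],
    [[0,-3,0],[0,0,0]],
    [[0,-3,0],[0,0,0]],
    [[0,-2,0],[0,0,0]],
    [[0,0,0],[0,0,0]]
  ],
  "fingers": 6.5
}}

```text
clock: 27.65
tcp_pos: [0.6182, -0.1096, 0.1346]
orientation: [0.506, 0.497, -0.494, -0.503]
ft_force: [0.8, 0.3, 1.1]
opening: 0.0647
```

```bash
python3 - <<'E'
s=open('h.py').read()
s=s.replace("    else: m=(mx>52)                  # on black rubber\n","""    else:
        g=cv2.GaussianBlur(mx.astype(np.uint8),(3,3),0); cc=g[h//2-18:h//2+18,w//2-14:w//2+14]
        th,_=cv2.threshold(cc,0,255,cv2.THRESH_OTSU)
        if SEGT: th=SEGT
        m=g>th
        yy,xx=np.mgrid[:h,:w]; m&=(np.abs(xx-w/2)<24)&(np.abs(yy-h/2)<24)
        print('th',th)
""").replace("def seg(","SEGT=None\ndef seg(")
open('h.py','w').write(s)
E
python3 - <<'E'
from plan import *
fs=frames()
for k,x,y in (('bottom_b',.6168,.1225),('bottom_a',.6173,.0045),('bottom_c',.6165,-.1101)):
    for c in (('scene',),('top',)): 
        q,e=fit(fs,k,x,y,-.017,z=.03,mode='black',cams=c,dbg='f15'+k+c[0]+'.png'); print(k,c,q.round(4),round(e,3),'minus tcp',(q[:2]-[x,y]).round(4))
for k,x,y,t in (('top_a',.378,.2993,.09),('top_b',.4247,-.071,-.1),('top_c',.4318,.0569,-.17)):
    for c in (('scene',),('top',)): print(k,c,fit(fs,k,x,y,t,cams=c))
E
cd pics; python3 -c "
import cv2,numpy as np
cv2.imwrite('f15.png',np.vstack([np.hstack([cv2.resize(cv2.imread('f15bottom_%s%s.png'%(k,c)),(260,260)) for k in 'bac']) for c in ('scene','top')]))"
```

```text
th 104.0
bottom_b ('scene',) [ 0.6009  0.1254 -0.1177] 0.442 minus tcp [-0.0159  0.0029]
th 60.0
bottom_b ('top',) [0.6199 0.1265 0.0393] 0.155 minus tcp [0.0031 0.004 ]
th 103.0
bottom_a ('scene',) [ 0.6024  0.0044 -0.0263] 0.332 minus tcp [-0.0149 -0.0001]
th 60.0
bottom_a ('top',) [ 0.6197  0.0076 -0.0355] 0.15 minus tcp [0.0024 0.0031]
th 102.0
bottom_c ('scene',) [ 0.6013 -0.1134  0.057 ] 0.437 minus tcp [-0.0152 -0.0033]
th 60.0
bottom_c ('top',) [ 0.6166 -0.1077 -0.0268] 0.245 minus tcp [0.0001 0.0024]
top_a ('scene',) (array([0.37947328, 0.29690952, 0.09046699]), np.float64(0.05114275009366804))
top_a ('top',) (array([0.3785151 , 0.30009766, 0.09503568]), np.float64(0.057597030581780034))
top_b ('scene',) (array([ 0.42908709, -0.10801928, -0.96986504]), np.float64(0.6565532487504806))
top_b ('top',) (array([ 0.42440276, -0.06919101, -0.07829725]), np.float64(0.06240294775628372))
top_c ('scene',) (array([ 0.46471369,  0.09746132, -0.21555743]), np.float64(0.057153744890182226))
top_c ('top',) (array([ 0.46413917,  0.10156098, -0.21328774]), np.float64(0.06785814804390655))
```

View pics/f15.png

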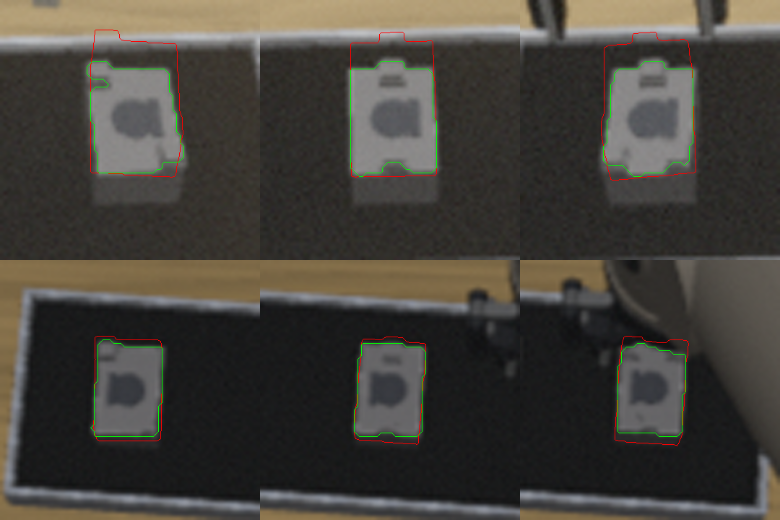

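```bash
python3 - <<'E'
import h
from plan import *
fs=frames()
f=fs['scene'];uv=proj(f,[.6173,.0045,.03])[0].astype(int)
g=cv2.GaussianBlur(f['color'].max(2),(5,5),0)
print(uv,g[uv[1]-10:uv[1]+45:3,uv[0]]); 
f=fs['top'];uv=proj(f,[.6173,.0045,.06])[0].astype(int)
g=cv2.GaussianBlur(f['color'].max(2),(5,5),0)
print(uv,g[uv[1]-26:uv[1]+27:2,uv[0]])
for k,x,y in (('bottom_b',.6168,.1225),('bottom_a',.6173,.0045),('bottom_c',.6165,-.1101)):
    for c in (('scene',),('top',)): 
        h.SEGT={'scene':68,'top':42}[c[0]]
        q,e=fit(fs,k,x,y,-.017,z=.03,mode='black',cams=c,dbg='f16'+k+c[0]+'.png'); print(k,c,q.round(4),round(e,3),'minus tcp',(q[:2]-[x,y]).round(4))
E
cd pics; python3 -c "
import cv2,numpy as np
cv2.imwrite('f16.png',np.vstack([np.hstack([cv2.resize(cv2.imread('f16bottom_%s%s.png'%(k,c)),(260,260)) for k in 'bac']) for c in ('scene','top')]))"
```

```text
[321 321] [ 95  94  96 131 137 101  77  71  70  50  46  47  46  48 101 143 104 104
 131]
[326 183] [123 117  73  32  26  26  36  81  98  85  94  83  65  63  63  71  95 104
 100  78  47  35  28  26  26  26  26]
th 68
bottom_b ('scene',) [ 0.6164  0.1228 -0.0095] 0.122 minus tcp [-0.0004  0.0003]
th 42
bottom_b ('top',) [ 0.6189  0.1264 -0.0395] 0.078 minus tcp [0.0021 0.0039]
th 68
bottom_a ('scene',) [0.6163 0.0037 0.0258] 0.09 minus tcp [-0.001  -0.0008]
th 42
bottom_a ('top',) [ 0.6194  0.0079 -0.0457] 0.091 minus tcp [0.0021 0.0034]
th 68
bottom_c ('scene',) [ 0.6139 -0.1119  0.001 ] 0.106 minus tcp [-0.0026 -0.0018]
th 42
bottom_c ('top',) [ 0.6195 -0.1077 -0.0291] 0.494 minus tcp [0.003  0.0024]
```

View pics/f16.png

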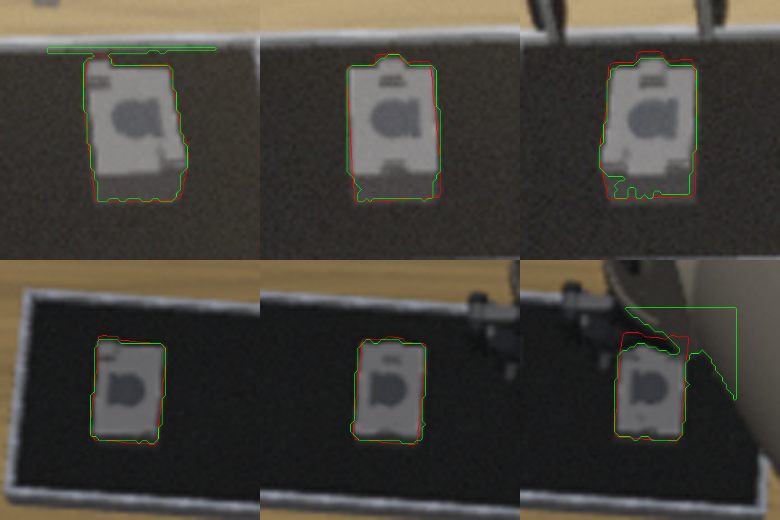

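```bash
python3 -c "
from plan import *
plan(.4644,.0978,.06,77.7)"
```

```text
t=27.85 at [ 0.6157 -0.11    0.1295] yaw 88.97 tilt 0.06 q7 1.15 open 6.49 | turn about tool y 11.27 deg, then cm: X 17.08  Y(down) 6.95  Z 19.21
```

Request:
{"name": "move_arm", "arguments": {
  "increments": [
    [[0,0,0],[0,5.6,0]],
    [[0,0,0],[0,5.7,0]],
    [[2,0,2.3],[0,0,0]],
    [[2.1,0,2.4],[0,0,0]],
    [[2.1,0,2.4],[0,0,0]],
    [[2.1,0,2.4],[0,0,0]],
    [[2.2,0,2.4],[0,0,0]],
    [[2.2,0,2.4],[0,0,0]],
    [[2.2,0,2.4],[0,0,0]],
    [[2.2,0.9,2.5],[0,0,0]],
    [[0,2,0],[0,0,0]],
    [[0,2,0],[0,0,0]],
    [[0,1.0,0],[0,0,0]],
    [[0,0,0],[0,0,0]],
    [[0,0,0],[0,0,0]]
  ],
  "fingers": 7
}}

```text
clock: 29.1
tcp_pos: [0.4647, 0.0983, 0.071]
orientation: [-0.55, -0.443, 0.444, 0.551]
ft_force: [-0.3, 0.5, 0.8]
opening: 0.0698
```

```bash
python3 -c "
from plan import *
fs=frames();crop(fs['scene'],260,170,200,150,4,'s17.png')
print(fit(fs,'top_c',.464,.0985,-.214,cams=('scene',)))
for c in ('scene','top'): print(fit(fs,'top_b',.4247,-.071,-.1,cams=(c,)))
plan(.4644,.0978,.001,77.7)"
```

```text
(array([ 0.46470645,  0.09755899, -0.204601  ]), np.float64(0.05735207357279195))
(array([ 0.42468737, -0.07312058, -0.09574407]), np.float64(0.04882775664162846))
(array([ 0.45947349, -0.12603657,  0.50939087]), np.float64(0.902194427244582))
t=29.20 at [0.4655 0.0983 0.0719] yaw 77.66 tilt 0.04 q7 0.48 open 6.99 | turn about tool y -0.04 deg, then cm: X -0.07  Y(down) 7.09  Z 0.10
```

View pics/s17.png

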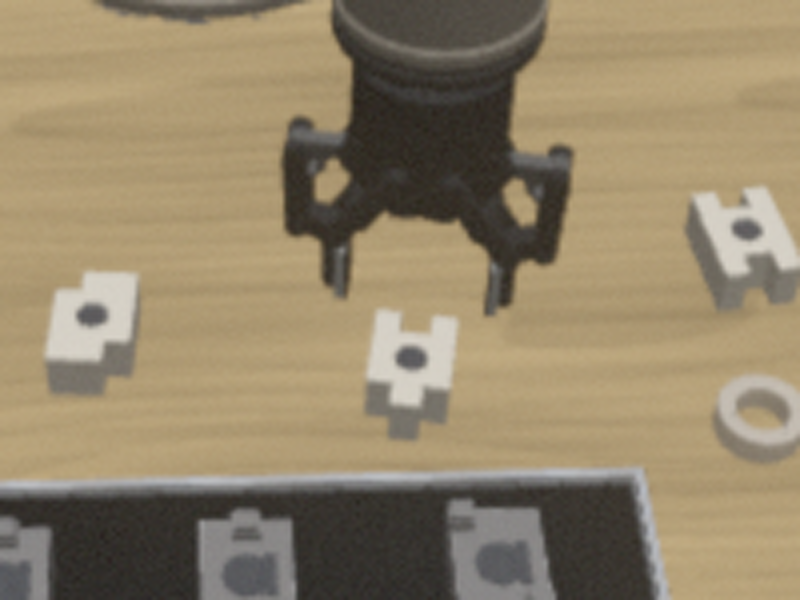

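Request:
{"name": "move_arm", "arguments": {
  "increments": [
    [[-0.1,2.5,0.1],[0,0,0]],
    [[0,2.5,0],[0,0,0]],
    [[0,1.4,0],[0,0,0]],
    [[0,0.7,0],[0,0,0]],
    [[0,0,0],[0,0,0]],
    [[0,0,0],[0,0,0]]
  ]
}}

```text
clock: 29.7
tcp_pos: [0.4644, 0.0976, 0.0011]
orientation: [0.551, 0.444, -0.443, -0.551]
ft_force: [0.1, 0.5, -0.2]
opening: 0.0695
```

```bash
python3 -c "
from plan import *
plan(.4644,.0978,.001,77.7)"
```

```text
t=29.70 at [0.4644 0.0976 0.0011] yaw 77.67 tilt 0.04 q7 0.35 open 6.95 | turn about tool y -0.03 deg, then cm: X 0.02  Y(down) 0.01  Z 0.00
```

Request:
{"name": "move_arm", "arguments": {
  "increments": [
    [[0,0,0],[0,0,0]],
    [[0,0,0],[0,0,0]],
    [[0,0,0],[0,0,0]],
    [[0,0,0],[0,0,0]],
    [[0,0,0],[0,0,0]],
    [[0,0,0],[0,0,0]]
  ],
  "fingers": 3.5
}}

```text
clock: 30.2
tcp_pos: [0.4646, 0.0974, 0.0014]
orientation: [0.551, 0.444, -0.443, -0.55]
ft_force: [-2.6, -1.8, 10.5]
opening: 0.0434
```

```bash
python3 -c "
from plan import *
plan(.6166,-.1101,.13,88.97)"
```

```text
t=30.20 at [0.4646 0.0974 0.0014] yaw 77.65 tilt 0.10 q7 0.35 open 4.34 | turn about tool y -11.32 deg, then cm: X -20.48  Y(down) -12.86  Z -15.57
```

Request:
{"name": "move_arm", "arguments": {
  "increments": [
    [[0,-1,0],[0,0,0]],
    [[0,-2.8,0],[0,0,0]],
    [[0,-3,0],[0,-3.8,0]],
    [[0,-3,0],[0,-3.8,0]],
    [[0,-3,0],[0,-3.7,0]],
    [[-2.5,0,-1.9],[0,0,0]],
    [[-2.5,0,-1.9],[0,0,0]],
    [[-2.5,0,-1.9],[0,0,0]],
    [[-2.6,0,-2],[0,0,0]],
    [[-2.6,0,-2],[0,0,0]],
    [[-2.6,0,-2],[0,0,0]],
    [[-2.6,0,-2],[0,0,0]],
    [[-2.6,0,-1.9],[0,0,0]],
    [[0,0,0],[0,0,0]],
    [[0,2.5,0],[0,0,0]],
    [[0,1.5,0],[0,0,0]],
    [[0,0,0],[0,0,0]],
    [[0,0,0],[0,0,0]],
    [[0,0,0],[0,0,0]]
  ]
}}

```text
clock: 31.78
tcp_pos: [0.6164, -0.1098, 0.0893]
orientation: [0.504, 0.496, -0.496, -0.504]
ft_force: [0.8, 0.5, -0.5]
opening: 0.0434
```

```bash
python3 -c "
from plan import *
plan(.6168,-.1101,.0612,88.97)
fs=frames();crop(fs['scene'],180,220,160,140,5,'s18.png')"
```

```text
t=31.78 at [ 0.6164 -0.1098  0.0893] yaw 89.02 tilt 0.03 q7 1.11 open 4.34 | turn about tool y 0.05 deg, then cm: X -0.03  Y(down) 2.81  Z -0.04
```

View pics/s18.png

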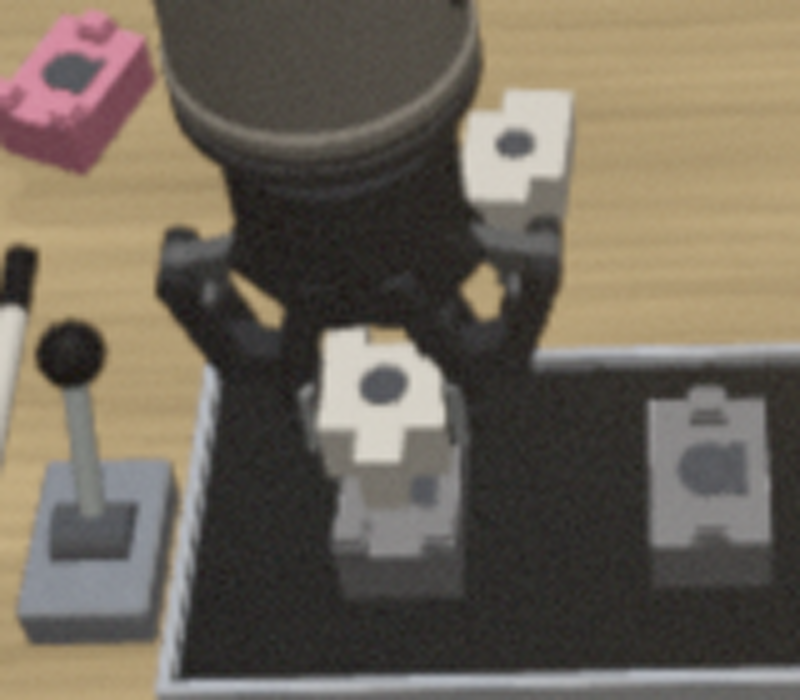

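Request:
{"name": "move_arm", "arguments": {
  "increments": [
    [[0,0.8,0],[0,0,0]],
    [[0,0.7,0],[0,0,0]],
    [[0,0.2,0],[0,0,0]],
    [[0,0.2,0],[0,0,0]],
    [[0,0.1,0],[0,0,0]],
    [[0,0,0],[0,0,0]]
  ]
}}

```text
clock: 32.38
tcp_pos: [0.6161, -0.1102, 0.0681]
orientation: [-0.504, -0.496, 0.496, 0.505]
ft_force: [0.4, 0.1, -1.3]
opening: 0.0433
```

```bash
python3 -c "
from plan import *
plan(.6168,-.1101,.0612,88.97)"
```

```text
t=32.38 at [ 0.6161 -0.1102  0.0681] yaw 88.98 tilt 0.02 q7 1.09 open 4.33 | turn about tool y 0.01 deg, then cm: X 0.01  Y(down) 0.69  Z -0.07
```

Request:
{"name": "move_arm", "arguments": {
  "increments": [
    [[0,0.2,0],[0,0,0]],
    [[0,0.2,0],[0,0,0]],
    [[0,0,0],[0,0,0]]
  ]
}}

```text
clock: 32.63
tcp_pos: [0.616, -0.1103, 0.064]
orientation: [-0.504, -0.495, 0.496, 0.505]
ft_force: [-0.1, -0.6, -2.2]
opening: 0.0433
```

Sliding on with no resistance; finish and release.

Request:
{"name": "move_arm", "arguments": {
  "increments": [
    [[0,0.2,0],[0,0,0]],
    [[0,0.1,0],[0,0,0]],
    [[0,0,0],[0,0,0]],
    [[0,0,0],[0,0,0]]
  ]
}}

```text
clock: 32.97
tcp_pos: [0.6162, -0.1103, 0.0615]
orientation: [0.505, 0.496, -0.495, -0.504]
ft_force: [-2.0, -0.1, 3.1]
opening: 0.043
```

Request:
{"name": "move_arm", "arguments": {
  "increments": [
    [[0,0,0],[0,0,0]],
    [[0,0,0],[0,0,0]],
    [[0,0,0],[0,0,0]],
    [[0,-2,0],[0,0,0]],
    [[0,-3,0],[0,0,0]],
    [[0,-3,0],[0,0,0]],
    [[0,0,0],[0,0,0]]
  ],
  "fingers": 6.5
}}

```text
clock: 33.55
tcp_pos: [0.6186, -0.1098, 0.1466]
orientation: [0.506, 0.497, -0.494, -0.503]
ft_force: [1.2, -0.4, 0.5]
opening: 0.0651
```

```bash
python3 -c "
from plan import *
fs=frames();crop(fs['scene'],180,200,260,160,3,'s19.png')
for c in ('scene','top'): print(fit(fs,'top_b',.4247,-.071,-.1,cams=(c,)))
plan(.4247,-.0730,.06,84.5)"
```

```text
(array([ 0.4220847 , -0.1103363 , -1.13076861]), np.float64(0.616475896619223))
(array([ 0.42431425, -0.06915589, -0.07642525]), np.float64(0.06421897618107646))
t=33.65 at [ 0.6167 -0.1105  0.1423] yaw 88.95 tilt 0.12 q7 1.16 open 6.48 | turn about tool y 4.45 deg, then cm: X 1.90  Y(down) 8.23  Z 19.47
```

View pics/s19.png

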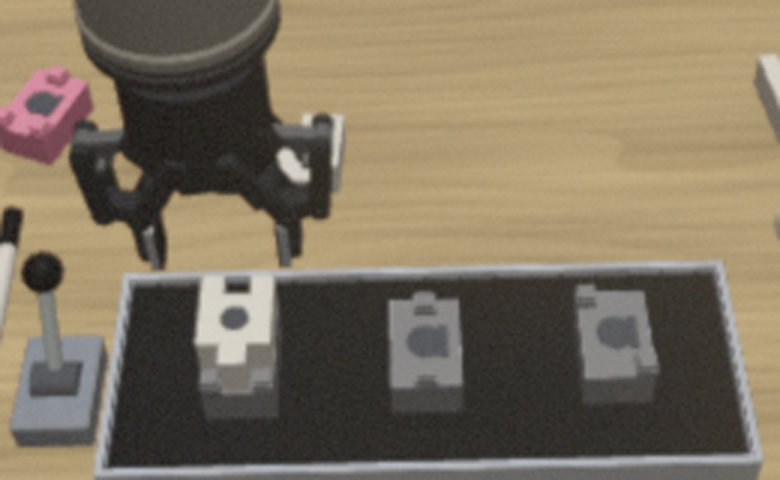

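Request:
{"name": "move_arm", "arguments": {
  "increments": [
    [[0,0,0],[0,4,0]],
    [[0.2,0,2.4],[0,0,0]],
    [[0.2,0,2.4],[0,0,0]],
    [[0.2,0,2.4],[0,0,0]],
    [[0.2,0,2.4],[0,0,0]],
    [[0.2,0,2.4],[0,0,0]],
    [[0.3,0,2.5],[0,0,0]],
    [[0.3,0.5,2.5],[0,0,0]],
    [[0.3,1.7,2.5],[0,0,0]],
    [[0,2,0],[0,0,0]],
    [[0,2,0],[0,0,0]],
    [[0,2.0,0],[0,0,0]],
    [[0,0,0],[0,0,0]],
    [[0,0,0],[0,0,0]]
  ],
  "fingers": 7
}}

```text
clock: 34.82
tcp_pos: [0.4227, -0.0737, 0.0586]
orientation: [-0.52, -0.478, 0.478, 0.522]
ft_force: [-0.7, 0.3, 0.9]
opening: 0.0699
```

```bash
python3 -c "
from plan import *
fs=frames();crop(fs['scene'],200,170,160,120,5,'s20.png')
print(fit(fs,'top_b',.4247,-.071,-.1,cams=('scene',)))
plan(.4245,-.0730,.001,85)"
```

```text
(array([ 0.42479221, -0.07297637, -0.09218405]), np.float64(0.04546935053091004))
t=34.92 at [ 0.4239 -0.074   0.0599] yaw 85.00 tilt 0.03 q7 0.96 open 7.00 | turn about tool y -0.00 deg, then cm: X 0.11  Y(down) 5.89  Z -0.05
```

View pics/s20.png

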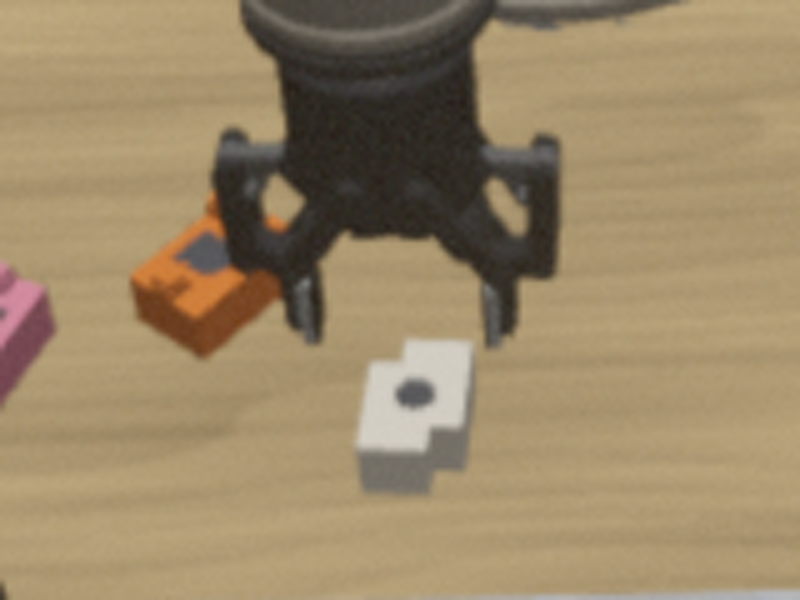

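Request:
{"name": "move_arm", "arguments": {
  "increments": [
    [[0.1,2,-0.1],[0,0,0]],
    [[0,2,0],[0,0,0]],
    [[0,1.2,0],[0,0,0]],
    [[0,0.7,0],[0,0,0]],
    [[0,0,0],[0,0,0]],
    [[0,0,0],[0,0,0]]
  ]
}}

```text
clock: 35.42
tcp_pos: [0.4251, -0.0733, 0.001]
orientation: [0.522, 0.478, -0.477, -0.521]
ft_force: [-0.5, 1.5, -0.4]
opening: 0.07
```

Request:
{"name": "move_arm", "arguments": {
  "increments": [
    [[0,0,0],[0,0,0]],
    [[0,0,0],[0,0,0]],
    [[0,0,0],[0,0,0]],
    [[0,0,0],[0,0,0]],
    [[0,0,0],[0,0,0]],
    [[0,0,0],[0,0,0]]
  ],
  "fingers": 3.5
}}

```text
clock: 35.92
tcp_pos: [0.4252, -0.0736, 0.0012]
orientation: [0.522, 0.478, -0.477, -0.521]
ft_force: [-2.6, -0.6, 12.6]
opening: 0.0432
```

```bash
python3 -c "
from plan import *
plan(.6163,.1225,.13,89.1)"
```

```text
t=35.92 at [ 0.4252 -0.0736  0.0012] yaw 84.96 tilt 0.08 q7 0.81 open 4.32 | turn about tool y -4.14 deg, then cm: X 19.91  Y(down) -12.88  Z -18.80
```

Request:
{"name": "move_arm", "arguments": {
  "increments": [
    [[0,-1,0],[0,0,0]],
    [[0,-2.8,0],[0,0,0]],
    [[0,-3,0],[0,-2,0]],
    [[0,-3,0],[0,-2.1,0]],
    [[0,-3,0],[0,0,0]],
    [[2.2,0,-2.1],[0,0,0]],
    [[2.2,0,-2.1],[0,0,0]],
    [[2.2,0,-2.1],[0,0,0]],
    [[2.2,0,-2.1],[0,0,0]],
    [[2.2,0,-2.1],[0,0,0]],
    [[2.2,0,-2.1],[0,0,0]],
    [[2.2,0,-2.1],[0,0,0]],
    [[2.2,0,-2.1],[0,0,0]],
    [[2.3,0,-2.1],[0,0,0]],
    [[0,2.5,0],[0,0,0]],
    [[0,1.5,0],[0,0,0]],
    [[0,0,0],[0,0,0]],
    [[0,0,0],[0,0,0]],
    [[0,0,0],[0,0,0]]
  ]
}}

```text
clock: 37.5
tcp_pos: [0.6169, 0.1219, 0.0893]
orientation: [0.504, 0.496, -0.496, -0.504]
ft_force: [-0.3, 0.0, -0.9]
opening: 0.0434
```

```bash
python3 -c "
from plan import *
plan(.6170,.1225,.0612,89.1)
fs=frames();crop(fs['scene'],310,220,160,140,5,'s21.png')"
```

```text
t=37.50 at [0.6169 0.1219 0.0893] yaw 89.03 tilt 0.03 q7 0.74 open 4.34 | turn about tool y -0.07 deg, then cm: X 0.06  Y(down) 2.81  Z -0.01
```

View pics/s21.png

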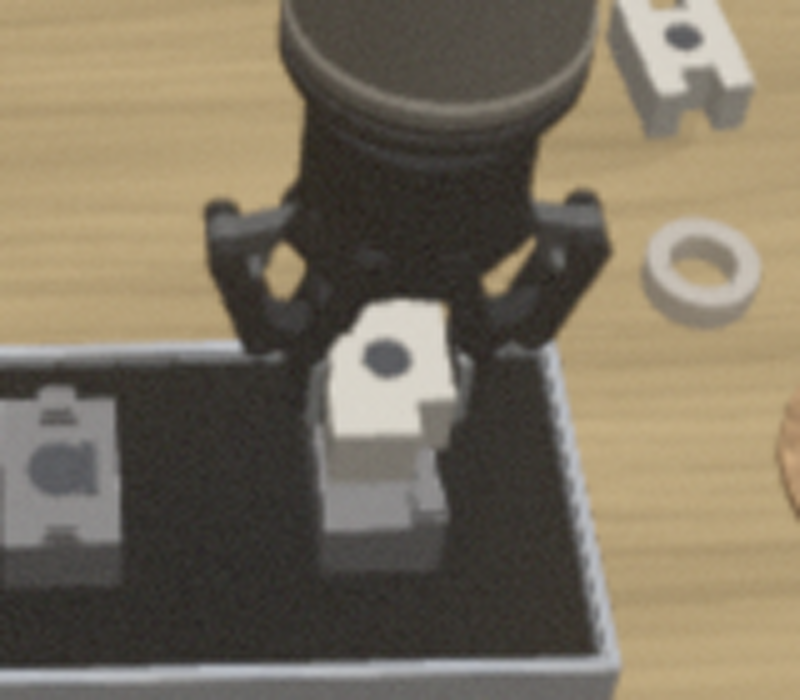

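Request:
{"name": "move_arm", "arguments": {
  "increments": [
    [[0.1,0.8,0],[0,0,0]],
    [[0,0.7,0],[0,0,0]],
    [[0,0.2,0],[0,0,0]],
    [[0,0.2,0],[0,0,0]],
    [[0,0.1,0],[0,0,0]],
    [[0,0,0],[0,0,0]]
  ]
}}

```text
clock: 38.1
tcp_pos: [0.6168, 0.1236, 0.0681]
orientation: [-0.504, -0.496, 0.496, 0.504]
ft_force: [0.7, -0.0, -1.0]
opening: 0.0435
```

Request:
{"name": "move_arm", "arguments": {
  "increments": [
    [[0,0.2,0],[0,0,0]],
    [[0,0.2,0],[0,0,0]],
    [[0,0,0],[0,0,0]]
  ]
}}

```text
clock: 38.35
tcp_pos: [0.6167, 0.1234, 0.064]
orientation: [-0.504, -0.496, 0.496, 0.504]
ft_force: [0.7, 0.4, -0.8]
opening: 0.0432
```

Request:
{"name": "move_arm", "arguments": {
  "increments": [
    [[0,0.2,0],[0,0,0]],
    [[0,0.1,0],[0,0,0]],
    [[0,0,0],[0,0,0]],
    [[0,0,0],[0,0,0]]
  ]
}}

```text
clock: 38.68
tcp_pos: [0.6169, 0.1235, 0.0614]
orientation: [0.504, 0.496, -0.496, -0.504]
ft_force: [0.1, 0.2, -0.7]
opening: 0.0435
```

Request:
{"name": "move_arm", "arguments": {
  "increments": [
    [[0,0,0],[0,0,0]],
    [[0,0,0],[0,0,0]],
    [[0,0,0],[0,0,0]],
    [[0,-2,0],[0,0,0]],
    [[0,-3,0],[0,0,0]],
    [[0,-3,0],[0,0,0]],
    [[0,0,0],[0,0,0]]
  ],
  "fingers": 6.5
}}

```text
clock: 39.27
tcp_pos: [0.619, 0.1249, 0.1467]
orientation: [0.505, 0.498, -0.494, -0.503]
ft_force: [0.8, 1.0, -0.0]
opening: 0.065
```

```bash
python3 -c "
from plan import *
fs=frames();crop(fs['scene'],180,200,310,160,2.5,'s22.png')
for c in ('scene','top'): print(fit(fs,'top_a',.379,.298,.09,cams=(c,)))
plan(.379,.297,.06,95.2)"
```

```text
(array([0.37959757, 0.29616354, 0.07809328]), np.float64(0.714946233571369))
(array([0.37845262, 0.3000795 , 0.09421516]), np.float64(0.05771349862258953))
t=39.37 at [0.6175 0.1235 0.1424] yaw 89.06 tilt 0.12 q7 0.78 open 6.47 | turn about tool y -6.14 deg, then cm: X 19.44  Y(down) 8.24  Z 22.18
```

View pics/s22.png

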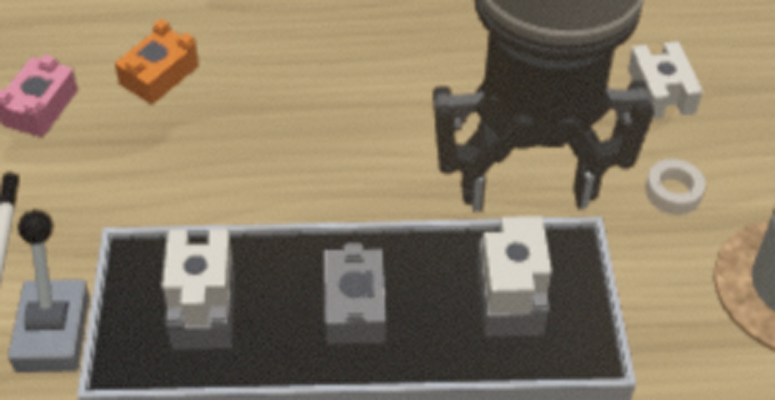

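Request:
{"name": "move_arm", "arguments": {
  "increments": [
    [[0,0,0],[0,-6.2,0]],
    [[2,0,2.2],[0,0,0]],
    [[2.1,0,2.4],[0,0,0]],
    [[2.1,0,2.4],[0,0,0]],
    [[2.2,0,2.5],[0,0,0]],
    [[2.2,0,2.5],[0,0,0]],
    [[2.2,0,2.5],[0,0,0]],
    [[2.2,0,2.5],[0,0,0]],
    [[2.2,0,2.6],[0,0,0]],
    [[2.2,1.2,2.6],[0,0,0]],
    [[0,2.5,0],[0,0,0]],
    [[0,2.5,0],[0,0,0]],
    [[0,2.0,0],[0,0,0]],
    [[0,0,0],[0,0,0]],
    [[0,0,0],[0,0,0]]
  ],
  "fingers": 7
}}

```text
clock: 40.62
tcp_pos: [0.3769, 0.296, 0.0586]
orientation: [-0.476, -0.522, 0.524, 0.477]
ft_force: [-0.3, 0.1, 1.4]
opening: 0.07
```

```bash
python3 -c "
from plan import *
fs=frames();crop(fs['scene'],380,150,160,120,5,'s23.png')
print(fit(fs,'top_a',.379,.298,.09,cams=('scene',)))
plan(.379,.297,.001,95.3)"
```

```text
(array([0.37920544, 0.29670411, 0.09353739]), np.float64(0.11143008101444171))
t=40.72 at [0.3781 0.2966 0.06  ] yaw 95.28 tilt 0.03 q7 0.27 open 6.97 | turn about tool y -0.02 deg, then cm: X 0.03  Y(down) 5.90  Z -0.09
```

View pics/s23.png

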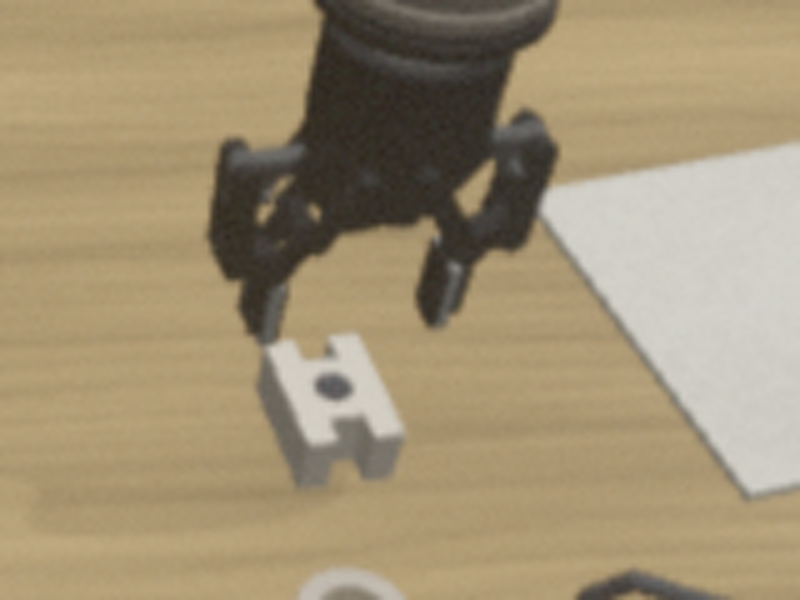

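Request:
{"name": "move_arm", "arguments": {
  "increments": [
    [[0,2,-0.1],[0,0,0]],
    [[0,2,0],[0,0,0]],
    [[0,1.2,0],[0,0,0]],
    [[0,0.7,0],[0,0,0]],
    [[0,0,0],[0,0,0]],
    [[0,0,0],[0,0,0]]
  ]
}}

```text
clock: 41.22
tcp_pos: [0.3793, 0.2967, 0.0011]
orientation: [0.477, 0.523, -0.522, -0.477]
ft_force: [0.1, 0.4, 0.7]
opening: 0.07
```

Request:
{"name": "move_arm", "arguments": {
  "increments": [
    [[0,0,0],[0,0,0]],
    [[0,0,0],[0,0,0]],
    [[0,0,0],[0,0,0]],
    [[0,0,0],[0,0,0]],
    [[0,0,0],[0,0,0]],
    [[0,0,0],[0,0,0]]
  ],
  "fingers": 3.5
}}

```text
clock: 41.72
tcp_pos: [0.3795, 0.2967, 0.0013]
orientation: [0.477, 0.523, -0.522, -0.476]
ft_force: [-1.8, -3.0, 10.8]
opening: 0.0435
```

```bash
python3 -c "
from plan import *
plan(.6173,.0045,.14,89)"
```

```text
t=41.72 at [0.3795 0.2967 0.0013] yaw 95.27 tilt 0.09 q7 0.16 open 4.35 | turn about tool y 6.27 deg, then cm: X -28.80  Y(down) -13.87  Z -24.28
```

Request:
{"name": "move_arm", "arguments": {
  "increments": [
    [[0,-1.4,0],[0,0,0]],
    [[0,-2.5,0],[0,0,0]],
    [[0,-3.3,0],[0,3.1,0]],
    [[0,-3.3,0],[0,3.2,0]],
    [[0,-3.3,0],[0,0,0]],
    [[-2.6,0,-2.2],[0,0,0]],
    [[-2.6,0,-2.2],[0,0,0]],
    [[-2.6,0,-2.2],[0,0,0]],
    [[-2.6,0,-2.2],[0,0,0]],
    [[-2.6,0,-2.2],[0,0,0]],
    [[-2.6,0,-2.2],[0,0,0]],
    [[-2.6,0,-2.2],[0,0,0]],
    [[-2.6,0,-2.2],[0,0,0]],
    [[-2.6,0,-2.2],[0,0,0]],
    [[-2.7,0,-2.2],[0,0,0]],
    [[-2.7,0,-2.3],[0,0,0]],
    [[0,2.5,0],[0,0,0]],
    [[0,2.5,0],[0,0,0]],
    [[0,0,0],[0,0,0]],
    [[0,0,0],[0,0,0]]
  ]
}}

```text
clock: 43.38
tcp_pos: [0.616, 0.0043, 0.0882]
orientation: [-0.504, -0.495, 0.496, 0.505]
ft_force: [1.1, 1.2, -0.7]
opening: 0.0432
```

```bash
python3 -c "
from plan import *
plan(.6177,.0045,.0612,89)
fs=frames();crop(fs['scene'],240,220,160,140,5,'s24.png')"
```

```text
t=43.38 at [0.616  0.0043 0.0882] yaw 89.01 tilt 0.11 q7 0.93 open 4.32 | turn about tool y 0.01 deg, then cm: X 0.02  Y(down) 2.70  Z -0.17
```

View pics/s24.png

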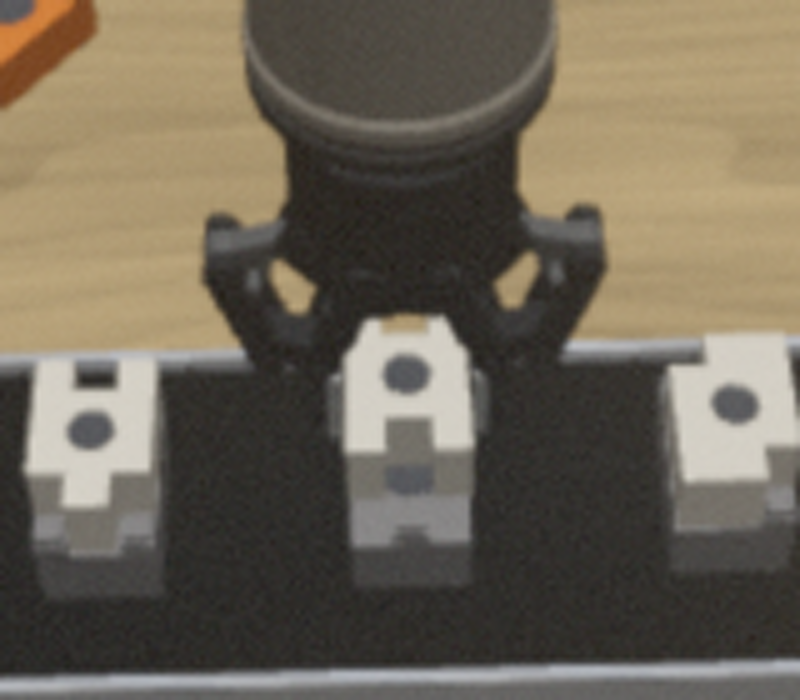

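Request:
{"name": "move_arm", "arguments": {
  "increments": [
    [[0,0.8,0],[0,0,0]],
    [[0,0.4,0],[0,0,0]],
    [[0,0,0],[0,0,0]],
    [[0,0,0],[0,0,0]]
  ]
}}

```text
clock: 43.82
tcp_pos: [0.6167, 0.0042, 0.0764]
orientation: [-0.504, -0.496, 0.496, 0.504]
ft_force: [-0.1, -0.3, -0.8]
opening: 0.0437
```

Request:
{"name": "move_arm", "arguments": {
  "increments": [
    [[0,0.3,-0.1],[0,0,0]],
    [[0,0.3,0],[0,0,0]],
    [[0,0.2,0],[0,0,0]],
    [[0,0,0],[0,0,0]]
  ]
}}

```text
clock: 44.15
tcp_pos: [0.6175, 0.004, 0.0678]
orientation: [-0.504, -0.495, 0.496, 0.505]
ft_force: [-0.4, -0.1, -2.1]
opening: 0.0436
```

Request:
{"name": "move_arm", "arguments": {
  "increments": [
    [[0,0.2,0],[0,0,0]],
    [[0,0.2,0],[0,0,0]],
    [[0,0,0],[0,0,0]]
  ]
}}

```text
clock: 44.4
tcp_pos: [0.6176, 0.004, 0.0639]
orientation: [-0.504, -0.495, 0.496, 0.505]
ft_force: [0.6, -0.6, -0.7]
opening: 0.0434
```

Request:
{"name": "move_arm", "arguments": {
  "increments": [
    [[0,0.2,0],[0,0,0]],
    [[0,0.1,0],[0,0,0]],
    [[0,0,0],[0,0,0]],
    [[0,0,0],[0,0,0]]
  ]
}}

```text
clock: 44.73
tcp_pos: [0.6178, 0.0041, 0.0614]
orientation: [0.504, 0.496, -0.495, -0.504]
ft_force: [-0.1, -0.2, 1.6]
opening: 0.0432
```

Request:
{"name": "move_arm", "arguments": {
  "increments": [
    [[0,0,0],[0,0,0]],
    [[0,0,0],[0,0,0]],
    [[0,0,0],[0,0,0]],
    [[0,-2,0],[0,0,0]],
    [[0,-3,0],[0,0,0]],
    [[0,-3,0],[0,0,0]],
    [[0,-2,0],[0,0,0]],
    [[0,0,0],[0,0,0]],
    [[0,0,0],[0,0,0]]
  ],
  "fingers": 6.5
}}

```text
clock: 45.48
tcp_pos: [0.6183, 0.004, 0.1624]
orientation: [0.505, 0.496, -0.495, -0.504]
ft_force: [-0.5, -0.1, -0.5]
opening: 0.0648
```

```bash
python3 -c "
from plan import *
fs=frames();crop(fs['scene'],180,220,320,150,2.5,'s25.png');crop(fs['top'],236,140,210,95,3.8,'t25.png')
P=lambda n:[ (d['uv'],d['p']) for d in finder.spot_point(n,'lever_tip')]
print(P('scene'),P('top'))
plan(.57,-.229,.17,89)"
```

```text
[([191.7, 291.8], 0.7)] []
t=45.68 at [0.6173 0.0039 0.1603] yaw 88.98 tilt 0.08 q7 0.99 open 6.48 | turn about tool y -0.02 deg, then cm: X -23.37  Y(down) -0.97  Z 4.32
```

View pics/s25.png

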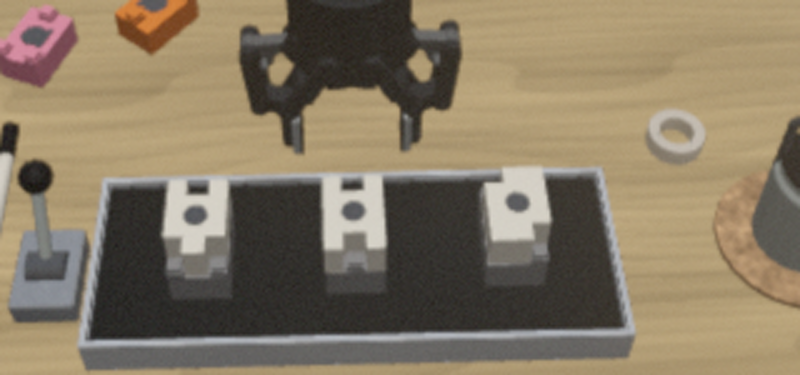

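View pics/t25.png

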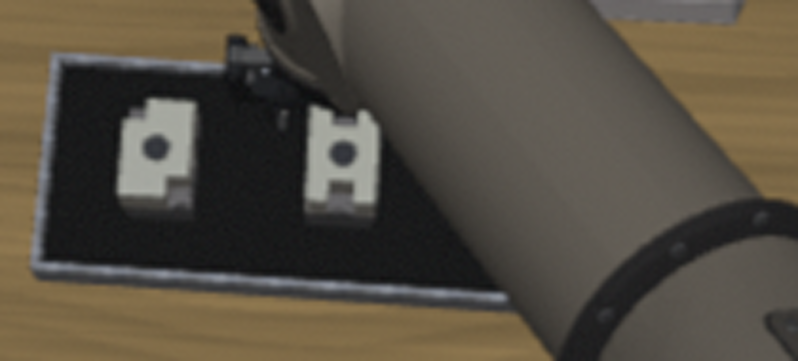

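Request:
{"name": "move_arm", "arguments": {
  "increments": [
    [[-2.3,-0.1,0.9],[0,0,0]],
    [[-2.3,0,0.9],[0,0,0]],
    [[-2.4,0,0.9],[0,0,0]],
    [[-2.4,0,0.9],[0,0,0]],
    [[-2.4,0,0.9],[0,0,0]],
    [[-2.4,0,0.9],[0,0,0]],
    [[-2.4,0,0.9],[0,0,0]],
    [[-2.4,0,1.0],[0,0,0]],
    [[-2.4,0,1.0],[0,0,0]],
    [[-2.2,0,1.0],[0,0,0]],
    [[0,0,0],[0,0,0]],
    [[0,2.0,0],[0,0,0]],
    [[0,2.0,0],[0,0,0]],
    [[0,2.0,0],[0,0,0]],
    [[0,1.5,0],[0,0,0]],
    [[0,0,0],[0,0,0]],
    [[0,0,0],[0,0,0]]
  ],
  "fingers": 0
}}

```text
clock: 47.1
tcp_pos: [0.5204, -0.2296, 0.0868]
orientation: [-0.504, -0.496, 0.496, 0.505]
ft_force: [-0.2, 0.5, -0.3]
opening: -0.0
```

```bash
python3 -c "
from plan import *
fs=frames();crop(fs['scene'],100,170,200,150,4,'s26.png')
print(fit(fs,'top_d',.49,-.3845,-.06,cams=('scene',)))
plan(.60,-.231,.085,89)"
```

```text
(array([ 0.49000507, -0.38621925, -0.07932784]), np.float64(0.04035368915958755))
t=47.20 at [ 0.5212 -0.23    0.0881] yaw 89.00 tilt 0.05 q7 1.34 open -0.02 | turn about tool y -0.00 deg, then cm: X 0.04  Y(down) 0.31  Z -7.88
```

View pics/s26.png

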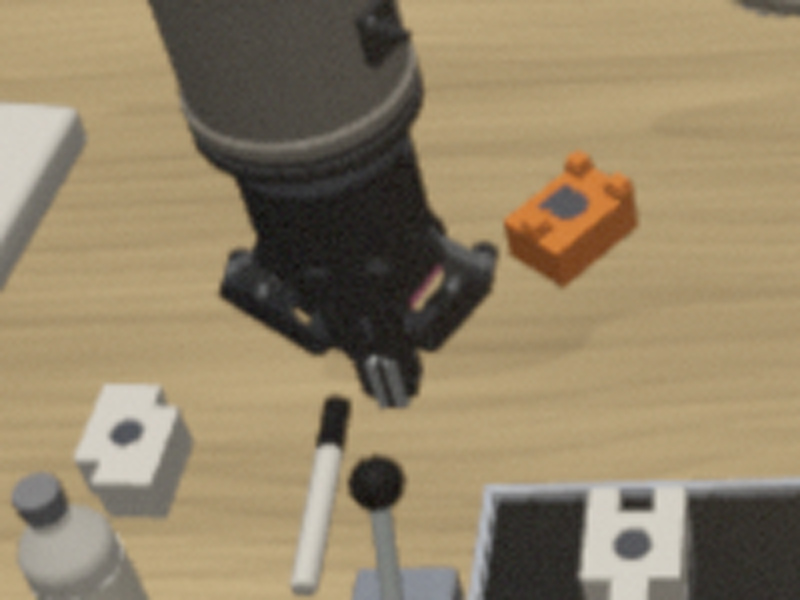

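Finger is behind the ball at its −x side; push it over in gentle steps.

Request:
{"name": "move_arm", "arguments": {
  "increments": [
    [[0,0.2,-1.2],[0,0,0]],
    [[0,0,-1.2],[0,0,0]],
    [[0,0,-1.2],[0,0,0]],
    [[0,0,-1.2],[0,0,0]],
    [[0,0,-1.2],[0,0,0]],
    [[0,0,-1.2],[0,0,0]],
    [[0,0,-1.0],[0,0,0]],
    [[0,0,0],[0,0,0]]
  ]
}}

```text
clock: 47.87
tcp_pos: [0.6049, -0.2314, 0.086]
orientation: [0.505, 0.496, -0.495, -0.504]
ft_force: [-0.2, 0.4, 0.5]
opening: 0.0001
```

```bash
python3 -c "
from plan import *
fs=frames();crop(fs['scene'],130,220,160,140,5,'s27.png')
plan(.622,-.231,.085,89);print(sensors.get_obs()['ft_force'])"
```

```text
t=47.97 at [ 0.6029 -0.2315  0.0855] yaw 88.99 tilt 0.02 q7 1.32 open -0.01 | turn about tool y -0.01 deg, then cm: X 0.08  Y(down) 0.05  Z -1.91
[-0.39365814 -0.87536681 -0.11572516]
```

View pics/s27.png

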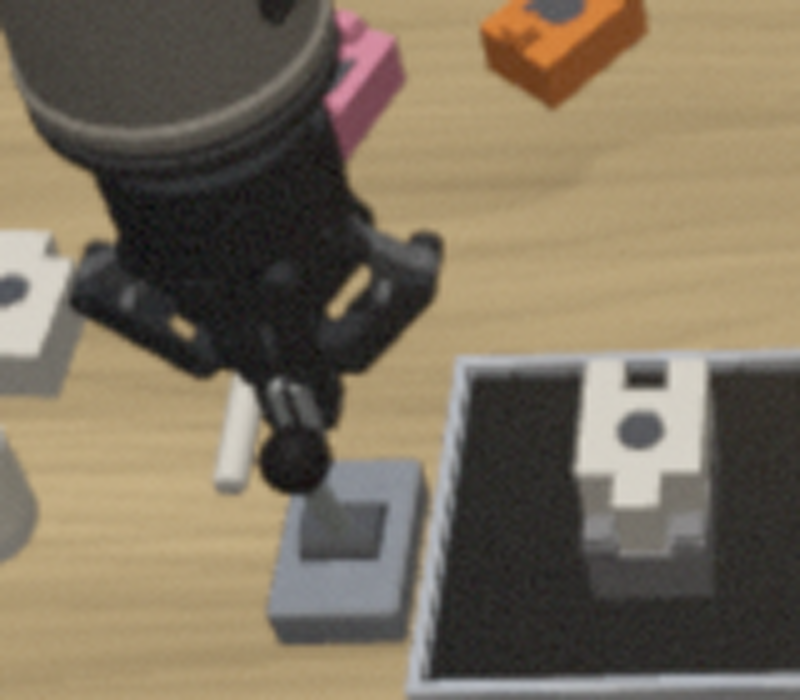

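Request:
{"name": "move_arm", "arguments": {
  "increments": [
    [[0,0,-0.5],[0,0,0]],
    [[0,0,-0.5],[0,0,0]],
    [[0,0,-0.4],[0,0,0]],
    [[0,0,-0.3],[0,0,0]],
    [[0,0,0],[0,0,0]],
    [[0,0,0],[0,0,0]]
  ]
}}

```text
clock: 48.47
tcp_pos: [0.6197, -0.2319, 0.0853]
orientation: [-0.504, -0.496, 0.495, 0.504]
ft_force: [0.4, -0.1, -0.4]
opening: -0.0004
```

Request:
{"name": "move_arm", "arguments": {
  "increments": [
    [[0,0,-0.3],[0,0,0]],
    [[0,0,-0.2],[0,0,0]],
    [[0,0,0],[0,0,0]],
    [[0,0,0],[0,0,0]]
  ]
}}

```text
clock: 48.8
tcp_pos: [0.6248, -0.232, 0.0854]
orientation: [0.504, 0.496, -0.495, -0.504]
ft_force: [0.0, 0.8, 0.7]
opening: 0.0002
```

```bash
python3 -c "
from plan import *
fs=frames();f=fs['scene']
for q in (.6,.8,.9,1.0):
    a=q-.5; print(q,proj(f,[.610+.08*np.sin(a),-.231,.022+.08*np.cos(a)]).round(1))
crop(f,130,240,120,110,6,'s28.png')"
```

```text
0.6 [[189.8 305.1]]
0.8 [[188.8 313.4]]
0.9 [[188.5 317.9]]
1.0 [[188.3 322.5]]
```

View pics/s28.png

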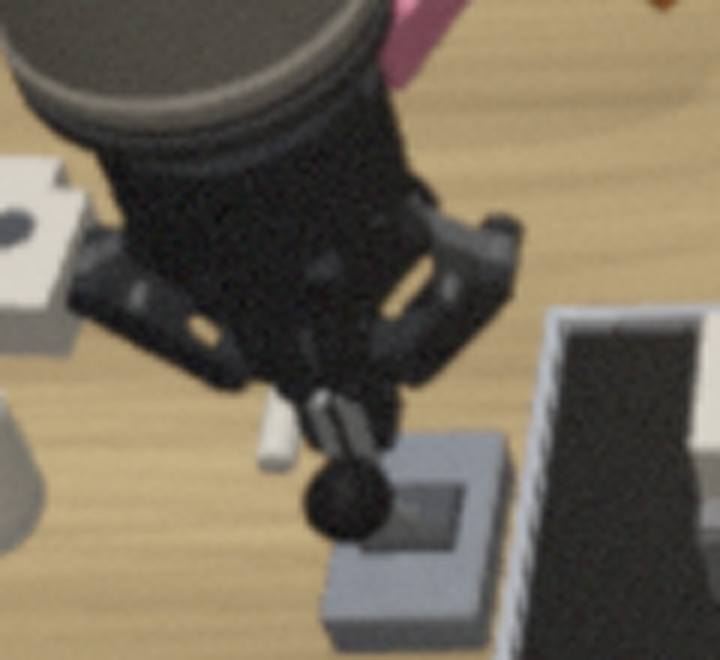

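Request:
{"name": "move_arm", "arguments": {
  "increments": [
    [[0,0,1.5],[0,0,0]],
    [[0,0,2.5],[0,0,0]],
    [[0,-2,2],[0,0,0]],
    [[0,-3,2],[0,0,0]],
    [[0,-3,2],[0,0,0]],
    [[0,-3,3],[0,0,0]],
    [[0,-3,3],[0,0,0]],
    [[0,-2,3],[0,0,0]],
    [[-3,0,1],[0,0,0]],
    [[-3,0,1],[0,0,0]],
    [[-3,0,1],[0,0,0]],
    [[-3,0,0],[0,0,0]],
    [[-3,0,0],[0,0,0]],
    [[-3,0,0],[0,0,0]],
    [[0,0,0],[0,0,0]],
    [[0,0,0],[0,0,0]],
    [[0,0,0],[0,0,0]]
  ]
}}

```text
clock: 50.32
tcp_pos: [0.4026, -0.4076, 0.2442]
orientation: [-0.504, -0.496, 0.495, 0.504]
ft_force: [0.2, 0.5, 0.6]
opening: 0.0001
```

```bash
python3 - <<'E'
from plan import *
fs=frames()
cv2.imwrite('pics/s29.png',fs['scene']['color'][:,:,::-1])
crop(fs['scene'],150,230,300,140,2.6,'s29b.png');crop(fs['top'],150,140,300,120,2.6,'t29.png')
plan(.4,-.3,.2,89)
for n in fs: print(n,[(d['uv'],round(d['p'],2)) for d in finder.spot_point(n,'lever_tip')])
E
```

```text
t=50.42 at [ 0.4028 -0.4072  0.2444] yaw 89.05 tilt 0.01 q7 1.89 open -0.03 | turn about tool y 0.05 deg, then cm: X 10.71  Y(down) 4.44  Z 0.46
scene [([184.6, 323.0], 0.68), ([450.3, 276.2], 0.68)]
top [([323.7, 182.6], 0.66), ([277.7, 178.2], 0.63), ([425.3, 175.5], 0.46)]
```

View pics/s29.png

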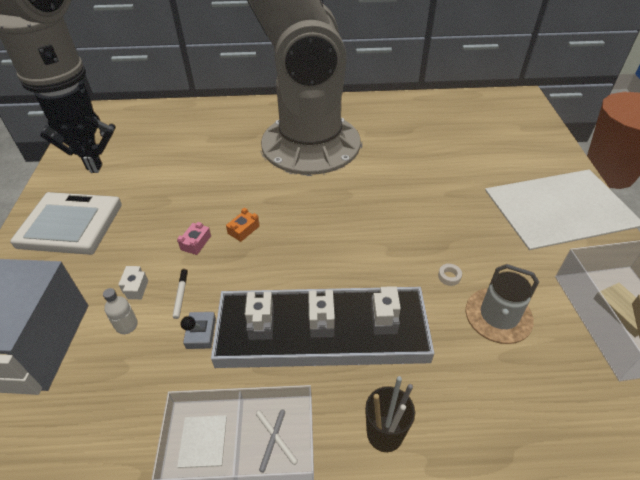

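View pics/s29b.png

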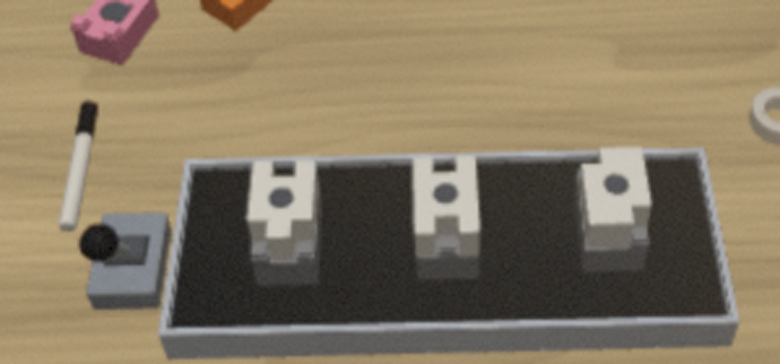

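View pics/t29.png

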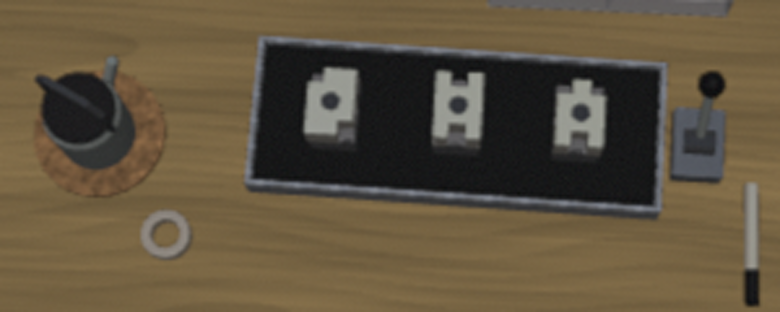

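```bash
python3 -c "
from workcell import r
r.job_done()"
```

```text
the job is handed in; nothing more can be done
```

I handed the job in at about 50 s of the 210 s allowed; it gives no verdict back.

- **Can:** lifted by its handle and stood upright, close to centred on the cork mat.
- **Moulds:** three grey bottoms were on the table (A, B and C; D was absent). Each stands on the plate, closed with its own white top. Top D and the pink and orange look-alikes were left alone. Top C had been knocked a few centimetres aside partway through; I measured it again before picking it up.
- **Lever:** pushed right over to on.

**Last checks:**
- The final pictures show all three tops flush and square, and the can standing on the mat.
- Each top slid over its keys without resistance. The tool's height at release matched a fully seated top to within about 0.5 mm.
- The lever ball sits where the geometry puts 1.0 rad, to within a few pixels.
- The tape roll, marker and bottle are in place and the robot is clear of everything.

**Disagreements:** The two cameras differed by about 3 mm, so I measured each top and bottom the same way to cancel that out. The point finder also gave stray lever hits in the last top picture, so I read the lever from the scene picture instead.

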